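# Bring the saucepan forward to simmer and put its lid on

## Task

Slide the saucepan over the hob, without lifting or tipping it, from the back onto the front right cooking zone, so that it stands centred on the zone's rings with its handle pointing straight to the right, along the worktop's front edge. Then take the lid from its wire rest and set it gently on the pan so that it is seated level all round. Leave everything else where it stands.

Things in the scene. Friction and masses are not known exactly. Their poses are not given: they have to be found in the camera images.
- saucepan: Plain metal saucepan with one black handle, open on top. Bowl 190 mm across the rim, base 165 mm across, rim 99 mm above the base, wall 5 mm, mouth 178 mm inside. About 0.65 kg; its steel base slides easily on the glass (friction about 0.25). Origin: on the underside, 85 mm from the bowl's axis. Own +y points from the handle to the bowl, z up.
- pan_centre (a point): The centre of the saucepan's underside, on the bowl's axis (saucepan frame 0, 85, 0 mm). Axes as the saucepan's.
- pan_handle (a point): Grip point inside the saucepan's handle, 200 mm from the bowl's axis and 107 mm above the base. Here the handle is 33 mm wide (along the saucepan's x), 22 mm thick, and rises outward at 15 degrees. It may be pinched across its width from above.
- handle_end (a point): Outer end of the saucepan's handle, 265 mm from the bowl's axis, 124 mm above the base; the handle points from the bowl's axis to here.
- front_zone (a point): Centre of the front right cooking zone on top of the hob's black glass, 6 mm above the worktop: two thin concentric rings, 150 mm and 81 mm across; the glass ends 120 mm nearer the robot and 150 mm to its right. A larger zone (200 mm) lies 200 mm behind it. Axes as the world's: x away from the robot, y to the left. Fixed.
- saucepan_lid: The saucepan's round lid, 190 mm across, 55 mm high, 0.18 kg, with a knob in the middle. It leans on the wire rest, tipped 30 degrees from level, knob up and towards the rest's front. Origin: centre of its underside; z out through the knob. A ring 170 mm across under it drops into the pan's mouth; seated, its origin is about 93 mm above the pan's base and its rim rests on the pan's rim.
- lid_knob (a point): Middle of the lid's knob, 43 mm from the lid's origin along its z. The knob is a 37 mm thick round, from 27 to 55 mm above the origin; below it the lid slopes off like a flat cone. Axes as the lid's.
- lid_rest: Steel lid rest, fixed to the worktop: a drip tray 176 x 150 x 12 mm with two wires 90 mm apart that slope up at 30 degrees away from its front (own -x, which faces between the robot and the hob) and hook up 22 mm at the lower end, where they hold the lid's edge. 113 mm high. Origin: centre of its underside; the lid's origin rests 64 mm above it.
- pepper_mill: Dark wooden pepper mill, 58 x 160 mm high; stands by, to be left alone. Origin: centre of its underside.
- spice_jar: Spice jar with white cap and brown powder, 49 x 112 mm high; stands by, to be left alone. Origin: centre of its underside.
- salt_jar: Spice jar with white cap and white salt, 49 x 112 mm high; stands by, to be left alone. Origin: centre of its underside.
- tea_mug: Green and white mug, 78 x 116 x 101 mm; stands by, to be left alone. Origin: centre of its underside.
- lemon: Lemon, 72 x 57 x 58 mm; stands by, to be left alone. Origin: centre of its underside.
- kitchen_timer: Red and white wind-up kitchen timer, 64 mm across, 43 mm high; stands by, to be left alone. Origin: centre of its underside.
- peeler: Yellow vegetable peeler lying flat, 170 x 25 x 18 mm; stands by, to be left alone. Origin: centre of its underside.

How it is judged:
By the outcome, as a careful person would: the job done as asked, in the order asked, and still so for the second after the job is handed in, with the robot touching nothing.
It also fails if it takes over 48 s, if anything falls off the work surface, if the arm or the gripper's body presses on something with over 40 N, if the wrist force passes 120 N, or if a joint passes its speed limit or range.

## Robot

A 6-joint arm with a two-finger parallel gripper is mounted at the origin on a cart in front of the work surface, level with it; the furniture and walls round the work are solid. World frame = base frame: x ahead of the robot, y to its left, z up, the work surface at z = 0. Lengths are in m, angles in degrees, forces in N, time in s.
With the tool pointing down it reaches from about 0.375 to 0.9 m from the base axis. Payload 3.1 kg.
Tool frame: the origin (TCP) lies between the finger pads; the fingertips stand 11 mm ahead of it and the grasp point (between the pads) lies 8 mm behind it; z points along the fingers, y is the line along which they close (so a half turn about z gives the same grasp; the last joint's range is limited). The gripper opens to 87 mm and grips with 3 to 60 N. Pads are 19 mm wide; open, the fingers measure 117 mm over their backs; the gripper's body (75 mm by 190 mm) begins 51 mm behind the grasp point.
Start: joints at [60.877, 30.224, 82.088, -0, 67.689, -10.227], TCP at [0.202, 0.591, 0.234] pointing down, gripper open.
Joint ranges: [-176.69, 176.69], [-43.24, 126.21], [12.49, 139.97], [-82, 262], [0, 151.66], [-163.58, 163.58]. Speed limits (degrees/s): [159.86, 159.86, 180, 180, 180, 180].

## Interface

Orientations are given as a 3x3 rotation matrix whose columns are the frame's x, y, z axes.
In Python, from rig import bot, viewer, workorder, nets gives the robot as it stands. The module is installed in compiled form; this text tells all that it offers.
- The arm moves only by the tool move_arm, never from a script. Its argument "increments" is a list of rows, each a list of 7 numbers: the shift along the tool's x, y, z normalised to -1 to 1, where 1 is 0.3 m, then the turn, a rotation vector about the tool's x, y, z normalised to -1 to 1, where 1 is pi rad, then the opening, from 0 (shut) to 1 (fully open). In form: [[tx, ty, tz, wx, wy, wz, grip], ...]. A call has 1 to 10 rows; each row is the pose to reach, as a shift and turn from the pose commanded when the call began, along the tool's axes at that moment, turning the shorter way round; what a row does not reach only later rows make up. A row lasts 1/12 s, in which the tool goes at most 41.7 mm and 7.16 degrees, less where a joint would pass 70% of its speed; a pose out of reach is approached as far as the arm can. A call with a number of a shift or a turn outside -1 to 1 is refused whole. A call with a gripper value outside its range is refused whole. The fingers move at their own pace and stop on an object; the grip force is fixed at half the most. Time passes only in rows, so rows that repeat a pose let the fingers close. It gives the time, the measured TCP pose, the force, the opening and the grip force at its end, in the units of the state.
- bot.read_state(): the state, without advancing time (a new reading comes with each control period).
- viewer.capture(name): name is "scene" or "top"; returns a dict with "image" (420x560x3 uint8, blue, green, red), "K" (3x3 intrinsics, pixels), "dist" ([k1, k2, p1, p2, k3] as OpenCV has them; the pictures are not rectified), "eye" and "orientation" of the camera in the world. Camera axes: x right, y up, looking along -z (the intrinsics and any distortion apply to the point x, -y, -z); pixel columns grow to the right and rows downward; lengths in m; the calibration is good to about 2 mm. A picture is of the moment at which its call begins. There is no depth.
- workorder.hand_in(): hands the job in; it is judged then, once.
Trained networks look in the newest picture that a camera, given by its name, has taken for a name from the list of things; names that differ only in an ending like _2 or _b are one class to them, and where a whole thing is asked for, a point or a joint stands for the part that bears it (a point fixed in the world has none). Each returns a list of dicts, best first, with "conf" (0 to 1); they miss things now and then, are a little off and sometimes report something else, mostly with a low value. They report only what shows in the picture. A call takes as long as a camera call.
- nets.find_in(camera, thing): "location" ([column, row] in pixels, amid what is visible of it).
The state is a dict: "time_s": time; "joint_positions": joint angles; "qvel": joint speeds; "tau": joint torques, N m; "position": TCP position; "tcp_rot": TCP orientation; "force": force on the tool from outside, world axes, zero at the start; "moment": the same for the moment, N m; "opening": opening from 0.0 (shut) to 1.0 (fully open); "grasp_force": force on a finger pad.
Only numpy, scipy, OpenCV 4.12 (cv2) and the standard library are available. Lean on these libraries where they do the work, as an engineer would, in place of code of your own. Each camera call takes 0.05 s, during which the arm holds its last target. There are 200 camera calls.

## Working session

There is one attempt and no reset: what is moved stays moved. The work goes in short steps, Python scripts to look and compute and a tool call to move; the robot and the scene stay as the last step left them, time stands still between calls to the robot, and variables do not carry over. Pictures are saved under pics/ and viewed, at most 10 in all, crops included, and the job is handed in when it is done.

Besides the shell and the picture viewer there is one more tool, called after ">>>" as name(argument=value, ...) on one line, values as JSON. move_arm: Moves the arm, as the interface text tells. Its arguments: {"type":"object","properties":{"increments":{"type":"array"}},"required":["increments"]}

```bash
mkdir -p pics; cat > h.py <<'E'
import numpy as np, cv2
from rig import bot, viewer, workorder, nets
def cap(n,save=None):
    c=viewer.capture(n)
    if save: cv2.imwrite('pics/'+save,c['image'])
    return c
def proj(c,P):
    R=np.array(c['orientation']);p=(np.atleast_2d(P)-np.array(c['eye']))@R
    p=p*[1,-1,-1]
    return cv2.projectPoints(p.reshape(-1,1,3),np.zeros(3),np.zeros(3),np.array(c['K']),np.array(c['dist'],float))[0].reshape(-1,2)
def ray(c,uv):
    q=cv2.undistortPoints(np.array(uv,float).reshape(-1,1,2),np.array(c['K']),np.array(c['dist'],float)).reshape(-1,2)
    d=np.c_[q[:,0],-q[:,1],-np.ones(len(q))]@np.array(c['orientation']).T
    return np.array(c['eye']),d
def onz(c,uv,z):
    e,d=ray(c,uv); return e+d*((z-e[2])/d[:,2])[:,None]
def tri(cs,uvs):
    A=np.zeros((3,3));b=np.zeros(3)
    for c,uv in zip(cs,uvs):
        e,d=ray(c,uv);d=d[0]/np.linalg.norm(d[0]);M=np.eye(3)-np.outer(d,d);A+=M;b+=M@e
    return np.linalg.solve(A,b)
E
python3 - <<'E'
from h import *
np.set_printoptions(precision=4,suppress=True)
a=cap('scene','s0.png');b=cap('top','t0.png')
print(a['eye'],b['eye'],bot.read_state()['position'],bot.read_state()['tcp_rot'])
for t in ['saucepan','pan_centre','pan_handle','handle_end','front_zone','saucepan_lid','lid_knob','lid_rest','pepper_mill','tea_mug','spice_jar','salt_jar','lemon','kitchen_timer','peeler']:
    r=[nets.find_in(n,t)[:2] for n in('scene','top')]
    print(t,[[(np.round(x['location'],1).tolist(),round(x['conf'],2)) for x in y] for y in r], tri((a,b),[y[0]['location'] for y in r]) if all(r) else '')
E
```

```text
[-0.2606 -0.2649  0.9452] [ 0.4215 -0.0053  1.1682] [0.2021 0.5908 0.2327] [[-0.9461  0.3238 -0.0009]
 [ 0.3238  0.9461 -0.0017]
 [ 0.0003 -0.0019 -1.    ]]
saucepan [[], [([137.9, 195.4], 0.93)]] 
pan_centre [[([235.8, 274.0], 0.73)], [([136.1, 192.5], 0.77)]] [ 0.7616  0.4161 -0.5177]
pan_handle [[([176.6, 176.6], 0.85), ([310.4, 175.3], 0.35)], [([132.1, 192.7], 0.79)]] [0.6507 0.3763 0.0606]
handle_end [[([179.0, 173.9], 0.63)], [([134.4, 192.5], 0.73)]] [0.6483 0.3642 0.0762]Traceback (most recent call last):
  File "<stdin>", line 6, in <module>
ValueError: it knows: handle_end, kitchen_timer, lemon, lid_knob, lid_rest, pan_centre, pan_handle, peeler, pepper_mill, salt_jar, saucepan, saucepan_lid, spice_jar, tea_mug
```

View pics/s0.png

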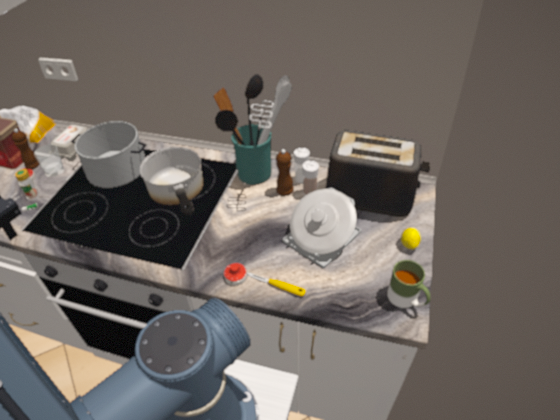

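View pics/t0.png

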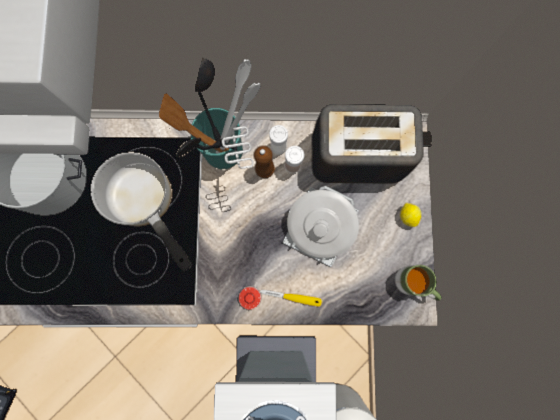

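```bash
cat > m.py <<'E'
from h import *
from scipy.optimize import minimize
np.set_printoptions(precision=4,suppress=True)
T=np.linspace(0,2*np.pi,120,endpoint=False)
def circ(c,r,n=(0,0,1)):
    n=np.array(n)/np.linalg.norm(n);u=np.cross(n,[0.3,1,0.1]);u/=np.linalg.norm(u);v=np.cross(n,u)
    return np.array(c)+r*(np.cos(T)[:,None]*u+np.sin(T)[:,None]*v)
def gm(c,s=1.2):
    g=cv2.GaussianBlur(cv2.cvtColor(c['image'],cv2.COLOR_BGR2GRAY).astype(np.float32),(0,0),s)
    m=np.hypot(cv2.Sobel(g,5,1,0),cv2.Sobel(g,5,0,1)); return np.minimum(m,80)
def br(c):
    g=cv2.cvtColor(c['image'],cv2.COLOR_BGR2GRAY).astype(np.float32)
    return np.minimum(cv2.GaussianBlur(g,(0,0),1.0),120)
def samp(m,p):
    return cv2.remap(m,p[:,0].astype(np.float32).reshape(-1,1),p[:,1].astype(np.float32).reshape(-1,1),1).mean()
def fit(f,x0,steps):
    best=None
    for k in range(8):
        rng=np.random.default_rng(k);s=np.array(x0)+(rng.uniform(-1,1,len(x0))*steps if k else 0)
        sim=np.vstack([s]+[s+np.eye(len(x0))[i]*steps[i] for i in range(len(x0))])
        r=minimize(f,s,method='Nelder-Mead',options=dict(initial_simplex=sim,xatol=1e-5,fatol=1e-4))
        if best is None or r.fun<best.fun: best=r
    return best
def fitpan(cs,x0):
    ms=[gm(c) for c in cs]
    return fit(lambda x:-sum(samp(m,proj(c,circ([x[0],x[1],.105],.095))) for c,m in zip(cs,ms)),x0,[.008,.008])
E
cat > a.py <<'E'
from m import *
a=cap('scene');b=cap('top')
for t in ['saucepan_lid','lid_knob','lid_rest','pepper_mill','tea_mug','spice_jar','salt_jar','lemon','kitchen_timer','peeler']:
    r=[nets.find_in(n,t)[:1] for n in('scene','top')]
    print(t,[[(np.round(x['location'],1).tolist(),round(x['conf'],2)) for x in y] for y in r], tri((a,b),[y[0]['location'] for y in r]) if all(r) else '')
z0=onz(b,[[141,258]],.006)[0]; p0=onz(b,[[132,189]],.105)[0]; he=onz(b,[[187,267]],.13)[0]; k0=onz(b,[[321,229]],.1)[0]
print('init',z0,p0,he,k0)
B=[br(a),br(b)]
rz=fit(lambda x:-sum(samp(m,proj(c,circ([x[0],x[1],.006],r))) for c,m in((a,B[0]),(b,B[1])) for r in(.075,.0405)),z0[:2],[.006,.006]);print('zone',rz.x,rz.fun)
for nm,cs in (('both',(a,b)),('top',(b,)),('scene',(a,))):
    rp=fitpan(cs,p0[:2]);print('pan',nm,rp.x,rp.fun)
rp=fitpan((a,b),p0[:2])
G=[gm(a),gm(b)]
def lidn(y): return np.array([np.sin(np.pi/6)*np.cos(y),np.sin(np.pi/6)*np.sin(y),np.cos(np.pi/6)])
# x: lid origin x,y,z ; front direction yaw
def fl(x):
    n=lidn(x[3]); return -sum(samp(m,proj(c,circ(x[:3]+.003*n,.095,n)))+.5*samp(m,proj(c,circ(x[:3]+.055*n,.0165,n))) for c,m in((a,G[0]),(b,G[1])))
rl=min((fit(fl,[k0[0]+.01,k0[1],.064,y],[.008,.008,.004,.2]) for y in(-2.4,3.14,-2.8)),key=lambda r:r.fun);print('lid',rl.x,rl.fun,lidn(rl.x[3]),'knob',rl.x[:3]+.043*lidn(rl.x[3]))
ps=np.array([*rp.x,.006]);d=he[:2]-rp.x;print('handle yaw',np.degrees(np.arctan2(d[1],d[0])),np.hypot(*d))
d=d/np.hypot(*d);hl=[ps+[*(d*r),h] for r,h in((.2,.107),(.265,.124))]
out=[]
for c in(a,b):
    im=cv2.resize(c['image'],None,fx=3,fy=3,interpolation=cv2.INTER_CUBIC)
    n=lidn(rl.x[3])
    for P,col in((circ([*rz.x,.006],.075),(0,255,255)),(circ([*rp.x,.105],.095),(0,0,255)),(circ(rl.x[:3]+.003*n,.095,n),(0,255,0)),(circ(rl.x[:3]+.055*n,.0165,n),(0,255,0)),(np.array(hl),(255,0,255))):
        for q in proj(c,P)*3+1: cv2.circle(im,(int(q[0]),int(q[1])),1 if len(P)>5 else 5,col,-1)
    out.append(im)
cv2.imwrite('pics/o1.png',np.vstack([out[0][400:820,380:1180],np.hstack([out[1][400:880,230:630],out[1][400:880,790:1190]])])[:,:]*1)
im=cv2.imread('pics/o1.png');cv2.imwrite('pics/o1.png',cv2.resize(im,(533,600)) if 0 else im)
cv2.imwrite('pics/o1a.png',out[0][400:900,380:1180]);cv2.imwrite('pics/o1b.png',np.hstack([out[1][380:920,230:630],out[1][380:920,790:1190]]))
E
python3 a.py
```

```text
saucepan_lid [[([322.0, 220.5], 0.81)], [([323.0, 224.2], 0.72)]] [ 0.5642 -0.1228  0.075 ]
lid_knob [[([322.8, 218.9], 0.82)], [([318.5, 256.2], 0.27)]] [ 0.4809 -0.1201  0.1614]
lid_rest [[([317.2, 252.0], 0.66)], [([317.9, 255.2], 0.94)]] [ 0.4878 -0.1203  0.0263]
pepper_mill [[([280.7, 173.7], 0.81)], [([259.6, 164.0], 0.97)]] [0.7265 0.0444 0.0765]
tea_mug [[([407.4, 286.4], 0.85)], [([416.3, 282.7], 0.84)]] [ 0.4145 -0.3707  0.0532]
spice_jar [[], [([294.2, 154.7], 0.59)]] 
salt_jar [[([301.9, 159.4], 0.78)], [([418.0, 281.8], 0.75)]] [ 0.3883 -0.1731  0.4638]
lemon [[([412.4, 240.6], 0.56)], [([409.4, 213.8], 0.88)]] [ 0.6043 -0.3749  0.0152]
kitchen_timer [[([235.6, 274.1], 0.84)], [([248.4, 298.8], 0.55)]] [0.3697 0.0701 0.0164]
peeler [[([283.6, 285.4], 0.93)], [([300.7, 296.6], 0.7)]] [ 0.3739 -0.0659  0.0091]
init [0.4768 0.3682 0.006 ] [0.6483 0.3701 0.105 ] [0.4496 0.2158 0.13  ] [ 0.5489 -0.1162  0.1   ]
zone [0.4752 0.3695] -151.03521728515625
pan both [0.6526 0.382 ] -149.2413787841797
pan top [0.656  0.3826] -77.35704803466797
pan scene [0.6511 0.3819] -72.62535858154297
lid [ 0.5721 -0.1218  0.0611 -3.6387] -179.1309814453125 [-0.4395  0.2384  0.866 ] knob [ 0.5532 -0.1115  0.0983]
handle yaw -140.7046894628161 0.2623976777517759
```

View pics/o1b.png

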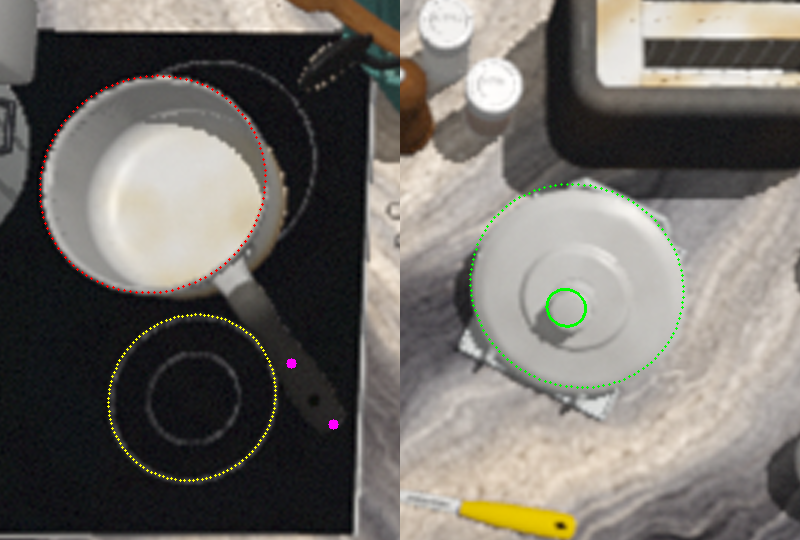

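View pics/o1a.png

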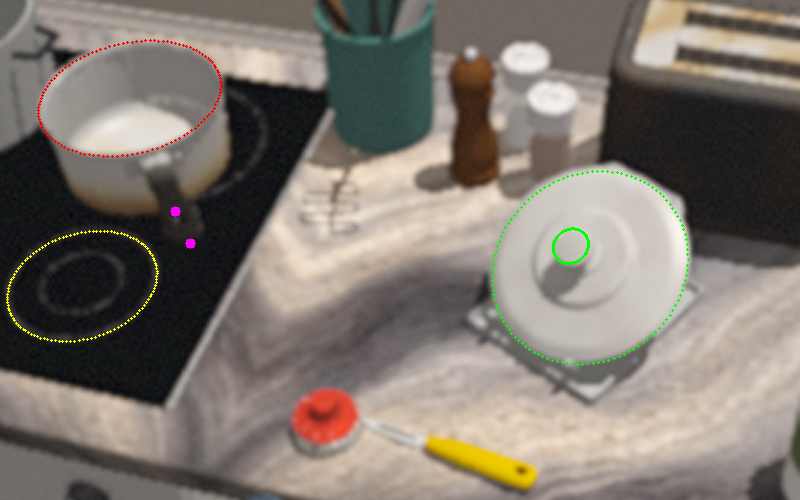

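```bash
cat > plan.py <<'E'
from m import *
from scipy.spatial.transform import Rotation as Ro
def Rd(yaw,tilt=None): # tool down, x axis at yaw deg
    y=np.radians(yaw);x=np.array([np.cos(y),np.sin(y),0]);z=np.array([0,0,-1.]);return np.c_[x,np.cross(z,x),z]
def rows(targets,p0=None,R0=None):
    s=bot.read_state();p0=np.array(s['position']) if p0 is None else p0;R0=np.array(s['tcp_rot']) if R0 is None else R0
    print('t',s['time_s'],'p',np.array(s['position']),'f',np.array(s['force']),'open',s['opening'],s['grasp_force'],'j',np.array(s['joint_positions']))
    for p,R in targets:
        t=R0.T@(np.array(p)-p0)/.3;w=Ro.from_matrix(R0.T@R).as_rotvec()/np.pi
        print([round(v,4) for v in [*t,*w]])
E
python3 - <<'E'
from plan import *
b=cap('top')
c=np.array([.653,.382])
for uv,z in(((181,260),.124),((154,216.7),.098),((186,267.5),.13)):
    d=onz(b,[uv],z)[0][:2]-c;print(np.degrees(np.arctan2(d[1],d[0])),np.hypot(*d))
y=np.radians(-141);g=c+.2*np.array([np.cos(y),np.sin(y)]);print(g)
rows([([*g,.2],Rd(39)),([*g,.105],Rd(39))])
E
```

```text
-141.25118133125423 0.2388071377453821
-137.14505202227303 0.10256047566482798
-141.32124450647314 0.262135114285744
[0.4976 0.2561]
t 1.65 p [0.2024 0.5913 0.2336] f [ 0.6608 -0.021  -0.1598] open 0.9981776018168355 0.0 j [ 60.8764  30.2219  82.0895   0.0004  67.6901 -10.2254]
[np.float64(-1.2928), np.float64(-0.7382), np.float64(0.1119), np.float64(-0.0), np.float64(0.0), np.float64(0.6783)]
[np.float64(-1.2928), np.float64(-0.7382), np.float64(0.4285), np.float64(-0.0), np.float64(0.0), np.float64(0.6783)]
```

>>> move_arm(increments=[[-0.9, -0.51, 0, 0, 0, 0.39, 1], [-0.9, -0.51, 0, 0, 0, 0.39, 1], [-0.9, -0.51, 0, 0, 0, 0.39, 1], [-0.9, -0.51, 0, 0, 0, 0.39, 1], [-0.9, -0.51, 0, 0, 0, 0.39, 1], [-0.9, -0.51, 0, 0, 0, 0.39, 1], [-0.9, -0.51, 0, 0, 0, 0.39, 1], [-0.9, -0.51, 0, 0, 0, 0.39, 1], [-0.9, -0.51, 0, 0, 0, 0.39, 1], [-0.9, -0.51, 0, 0, 0, 0.39, 1]])

```text
time_s: 2.48
position: [0.4098, 0.3577, 0.2337]
tcp_rot: [[-0.006, 1.0, 0.0], [1.0, 0.006, 0.0], [0.0, 0.0, -1.0]]
force: [-0.6, 0.6, -1.0]
opening: 1.001
grasp_force: 0.0
```

```bash
python3 - <<'E'
from plan import *
g=[.4976,.2561]
rows([([*g,.2],Rd(39)),([*g,.105],Rd(39))])
E
```

```text
t 2.4833 p [0.4098 0.3577 0.2337] f [-0.5536  0.5834 -1.002 ] open 1.0010664417161 0.0 j [29.3453 23.9676 93.7833  0.0003 62.2247 28.9811]
[np.float64(-0.3406), np.float64(0.2906), np.float64(0.1123), np.float64(0.0001), np.float64(-0.0001), np.float64(0.2854)]
[np.float64(-0.3407), np.float64(0.2904), np.float64(0.429), np.float64(0.0001), np.float64(-0.0001), np.float64(0.2854)]
```

>>> move_arm(increments=[[-0.34, 0.29, 0.112, 0, 0, 0.285, 1], [-0.34, 0.29, 0.112, 0, 0, 0.285, 1], [-0.34, 0.29, 0.112, 0, 0, 0.285, 1], [-0.34, 0.29, 0.112, 0, 0, 0.285, 1], [-0.34, 0.29, 0.112, 0, 0, 0.285, 1], [-0.34, 0.29, 0.112, 0, 0, 0.285, 1], [-0.34, 0.29, 0.112, 0, 0, 0.285, 1], [-0.34, 0.29, 0.112, 0, 0, 0.285, 1], [-0.34, 0.29, 0.25, 0, 0, 0.285, 1], [-0.34, 0.29, 0.32, 0, 0, 0.285, 1]])

```text
time_s: 3.32
position: [0.4968, 0.2585, 0.1365]
tcp_rot: [[0.769, 0.64, 0.001], [0.64, -0.769, 0.0], [0.001, 0.0, -1.0]]
force: [-0.8, -0.2, -0.4]
opening: 1.004
grasp_force: 0.0
```

```bash
python3 - <<'E'
from plan import *
b=cap('top','t2.png');a=cap('scene')
o=[]
for c in(b,a):
    u=proj(c,[[.4976,.2561,.12]])[0];x,y=int(u[0]),int(u[1])
    o.append(cv2.resize(c['image'][y-60:y+60,x-65:x+65],None,fx=3,fy=3,interpolation=2))
cv2.imwrite('pics/t2.png',np.hstack(o))
g=[.4976,.2561]
rows([([*g,.105],Rd(39))])
E
```

```text
t 3.4167 p [0.494  0.2577 0.1344] f [-0.3754 -0.2403 -0.4533] open 0.9985314962987328 0.0 j [16.0618 33.027  96.7599 -0.0042 50.6897 66.3307]
[np.float64(0.0066), np.float64(0.0122), np.float64(0.0979), np.float64(-0.001), np.float64(0.0024), np.float64(0.0041)]
```

View pics/t2.png

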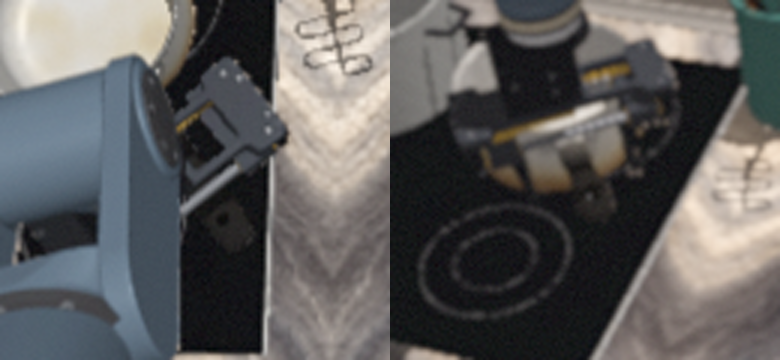

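>>> move_arm(increments=[[0.004, 0.006, 0.05, 0, 0, 0.004, 1], [0.006, 0.012, 0.098, 0, 0, 0.004, 1], [0.006, 0.012, 0.098, 0, 0, 0.004, 1], [0.006, 0.012, 0.098, 0, 0, 0.004, 0.6], [0.006, 0.012, 0.098, 0, 0, 0.004, 0.5], [0.006, 0.012, 0.098, 0, 0, 0.004, 0.4], [0.006, 0.012, 0.098, 0, 0, 0.004, 0.2], [0.006, 0.012, 0.098, 0, 0, 0.004, 0.1], [0.006, 0.012, 0.098, 0, 0, 0.004, 0], [0.006, 0.012, 0.098, 0, 0, 0.004, 0]])

```text
time_s: 4.25
position: [0.5006, 0.2569, 0.1085]
tcp_rot: [[0.778, 0.628, 0.0], [0.628, -0.778, 0.0], [0.0, 0.0, -1.0]]
force: [-0.2, -1.5, -0.1]
opening: 0.553
grasp_force: 0.0
```

```bash
python3 - <<'E'
from plan import *
s=bot.read_state();p=np.array(s['position']);R=np.array(s['tcp_rot']);print(R[:,0],s['moment'],s['opening']*87)
y0=np.degrees(np.arctan2(R[1,0],R[0,0]))
b=cap('top');a=cap('scene')
print(fitpan((a,b),[.653,.382]).x,fitpan((a,),[.653,.382]).x,fitpan((b,),[.653,.382]).x)
c0=p[:2]+.2*np.array([np.cos(np.radians(y0)),np.sin(np.radians(y0))]);print('c0',c0,y0)
E
```

```text
[0.7783 0.6279 0.0004] [-0.0994  0.1792 -0.0191] 48.070816513342805
[0.6553 0.3831] [0.6519 0.3825] [0.6569 0.3828]
c0 [0.6563 0.3825] 38.894235348033135
```

>>> move_arm(increments=[[0, 0, 0.012, 0, 0, 0, 0.4], [0, 0, 0.012, 0, 0, 0, 0.3], [0, 0, 0.012, 0, 0, 0, 0.2], [0, 0, 0.012, 0, 0, 0, 0], [0, 0, 0.012, 0, 0, 0, 0], [0, 0, 0.012, 0, 0, 0, 0]])

```text
time_s: 4.85
position: [0.5003, 0.2568, 0.1042]
tcp_rot: [[0.778, 0.628, -0.001], [0.628, -0.778, -0.0], [-0.001, -0.0, -1.0]]
force: [-0.2, 0.7, -3.5]
opening: 0.373
grasp_force: 30.0
```

```bash
python3 - <<'E'
from plan import *
s=bot.read_state();p=np.array(s['position']);R=np.array(s['tcp_rot']);print(s['moment'],s['opening']*87)
y0=np.degrees(np.arctan2(R[1,0],R[0,0]))
b=cap('top');a=cap('scene')
print(fitpan((a,b),[.653,.382]).x,fitpan((a,),[.653,.382]).x,fitpan((b,),[.653,.382]).x)
c0=p[:2]+.2*np.array([np.cos(np.radians(y0)),np.sin(np.radians(y0))]);print('c0',c0,y0)
# path
z=np.array([.4752,.3695]);L=.2
tg=[]
for k in range(1,25):
    u=k/24;u=3*u*u-2*u**3;c=c0+(z-c0)*u;y=y0+(90-y0)*u
    q=c-L*np.array([np.cos(np.radians(y)),np.sin(np.radians(y))]);tg.append(([*q,p[2]],Rd(y)))
rows(tg[:8])
rows(tg[8:16],*tg[7]);rows(tg[16:],*tg[15])
E
```

```text
[-0.0708  0.037   0.0282] 32.447372405803314
[0.6552 0.3832] [0.6485 0.3819] [0.6567 0.3829]
c0 [0.656  0.3824] 38.88580674943899
t 4.95 p [0.5004 0.2568 0.1043] f [ 1.0735  0.9718 -2.7218] open 0.3757660798783958 29.987807989878092 j [15.7874 35.8986 97.41    0.002  46.7198 66.9015]
[np.float64(-0.0027), np.float64(0.0012), np.float64(0.0004), np.float64(-0.0001), np.float64(0.0001), np.float64(-0.0014)]
[np.float64(-0.0098), np.float64(0.0048), np.float64(0.0004), np.float64(-0.0001), np.float64(0.0001), np.float64(-0.0056)]
[np.float64(-0.021), np.float64(0.0106), np.float64(0.0004), np.float64(-0.0001), np.float64(0.0001), np.float64(-0.0122)]
[np.float64(-0.0355), np.float64(0.0184), np.float64(0.0004), np.float64(-0.0001), np.float64(0.0001), np.float64(-0.021)]
[np.float64(-0.0525), np.float64(0.0278), np.float64(0.0004), np.float64(-0.0001), np.float64(0.0001), np.float64(-0.0318)]
[np.float64(-0.0712), np.float64(0.0386), np.float64(0.0004), np.float64(-0.0001), np.float64(0.0001), np.float64(-0.0444)]
[np.float64(-0.091), np.float64(0.0506), np.float64(0.0004), np.float64(-
[... 1605 characters left out ...]
float64(-0.0293)]
[np.float64(-0.0207), np.float64(0.0024), np.float64(0.0), np.float64(0.0), np.float64(0.0), np.float64(-0.0418)]
[np.float64(-0.0243), np.float64(0.0028), np.float64(0.0), np.float64(0.0), np.float64(0.0), np.float64(-0.0526)]
[np.float64(-0.0266), np.float64(0.0031), np.float64(0.0), np.float64(0.0), np.float64(0.0), np.float64(-0.0614)]
[np.float64(-0.0279), np.float64(0.0032), np.float64(0.0), np.float64(0.0), np.float64(0.0), np.float64(-0.068)]
[np.float64(-0.0287), np.float64(0.0033), np.float64(0.0), np.float64(0.0), np.float64(0.0), np.float64(-0.0722)]
[np.float64(-0.0289), np.float64(0.0033), np.float64(0.0), np.float64(0.0), np.float64(0.0), np.float64(-0.0736)]
```

>>> move_arm(increments=[[0, 0, 0.002, 0, 0, 0, 0], [0, 0, 0.002, 0, 0, 0, 0], [0, 0, 0.002, 0, 0, 0, 0]])

```text
time_s: 5.2
position: [0.5003, 0.2567, 0.104]
tcp_rot: [[0.778, 0.628, -0.0], [0.628, -0.778, -0.0], [-0.0, -0.0, -1.0]]
force: [-0.1, -0.8, -1.7]
opening: 0.378
grasp_force: 30.0
```

>>> move_arm(increments=[[0, 0, 0.002, 0, 0, 0, 0], [0, 0, 0.002, 0, 0, 0, 0], [0, 0, 0.002, 0, 0, 0, 0]])

```text
time_s: 5.45
position: [0.5003, 0.2567, 0.1038]
tcp_rot: [[0.778, 0.628, -0.0], [0.628, -0.778, -0.0], [-0.001, 0.0, -1.0]]
force: [-2.0, -2.1, 4.2]
opening: 0.372
grasp_force: 30.0
```

>>> move_arm(increments=[[-0.003, 0.001, -0.001, 0, 0, -0.0014, 0], [-0.01, 0.005, -0.001, 0, 0, -0.0056, 0], [-0.021, 0.0106, -0.001, 0, 0, -0.0122, 0], [-0.0355, 0.0184, -0.001, 0, 0, -0.021, 0], [-0.0525, 0.0278, -0.001, 0, 0, -0.0318, 0], [-0.071, 0.0386, -0.001, 0, 0, -0.0444, 0], [-0.091, 0.0506, -0.001, 0, 0, -0.0584, 0], [-0.111, 0.0633, -0.001, 0, 0, -0.0736, 0]])

```text
time_s: 6.12
position: [0.4888, 0.2215, 0.1039]
tcp_rot: [[0.613, 0.79, 0.005], [0.79, -0.613, 0.002], [0.005, 0.003, -1.0]]
force: [3.2, 1.2, -2.0]
opening: 0.376
grasp_force: 30.0
```

>>> move_arm(increments=[[-0.0222, 0.0083, 0, 0, 0, -0.0162, 0], [-0.0436, 0.0169, 0, 0, 0, -0.0332, 0], [-0.0636, 0.0255, 0, 0, 0, -0.0507, 0], [-0.0819, 0.0339, 0, 0, 0, -0.0684, 0], [-0.0982, 0.0418, 0, 0, 0, -0.0861, 0], [-0.1123, 0.0492, 0, 0, 0, -0.1035, 0], [-0.1242, 0.0557, 0, 0, 0, -0.1205, 0], [-0.1339, 0.0612, 0, 0, 0, -0.1367, 0]])

```text
time_s: 6.78
position: [0.4787, 0.1783, 0.1039]
tcp_rot: [[0.229, 0.973, 0.005], [0.973, -0.229, 0.002], [0.003, 0.004, -1.0]]
force: [2.6, 1.5, -1.1]
opening: 0.379
grasp_force: 30.1
```

>>> move_arm(increments=[[-0.0089, 0.0009, 0, 0, 0, -0.0152, 0], [-0.0157, 0.0018, 0, 0, 0, -0.0293, 0], [-0.0207, 0.0024, 0, 0, 0, -0.0418, 0], [-0.0243, 0.0028, 0, 0, 0, -0.0526, 0], [-0.0266, 0.0031, 0, 0, 0, -0.0614, 0], [-0.0279, 0.0032, 0, 0, 0, -0.068, 0], [-0.0287, 0.0033, 0, 0, 0, -0.0722, 0], [-0.0289, 0.0033, 0, 0, 0, -0.0736, 0], [-0.0289, 0.0033, 0, 0, 0, -0.0736, 0]])

```text
time_s: 7.53
position: [0.4765, 0.1696, 0.1039]
tcp_rot: [[0.001, 1.0, 0.003], [1.0, -0.001, 0.0], [0.0, 0.003, -1.0]]
force: [3.9, 1.2, -0.3]
opening: 0.374
grasp_force: 30.1
```

```bash
cat > ck.py <<'E'
from plan import *
import sys
b=cap('top');a=cap('scene')
z=[.4752,.3695]
for cs in((a,b),(a,),(b,)): r=fitpan(cs,z);print(r.x,r.fun)
r=fitpan((a,b),z)
o=[]
for c in(b,a):
    im=cv2.resize(c['image'],None,fx=3,fy=3,interpolation=2)
    for q in proj(c,np.vstack([circ([*r.x,.105],.095),circ([*z,.006],.075)]))*3+1: cv2.circle(im,(int(q[0]),int(q[1])),1,(0,0,255),-1)
    x,y=(proj(c,[[.475,.29,.1]])[0]*3).astype(int);o.append(im[max(0,y-250):max(0,y-250)+500,max(0,x-200):max(0,x-200)+400])
cv2.imwrite('pics/'+sys.argv[1],np.hstack(o))
s=bot.read_state();print(s['position'],s['force'],s['moment'],s['time_s'])
E
python3 ck.py k1.png
```

```text
[0.4783 0.3655] -142.06243896484375
[0.4832 0.368 ] -79.55827331542969
[0.4763 0.3646] -63.87911605834961
[0.4763 0.1696 0.1039] [ 4.0689 -0.0684  0.1548] [-0.1328 -0.5352 -0.5041] 7.6333
```

View pics/k1.png

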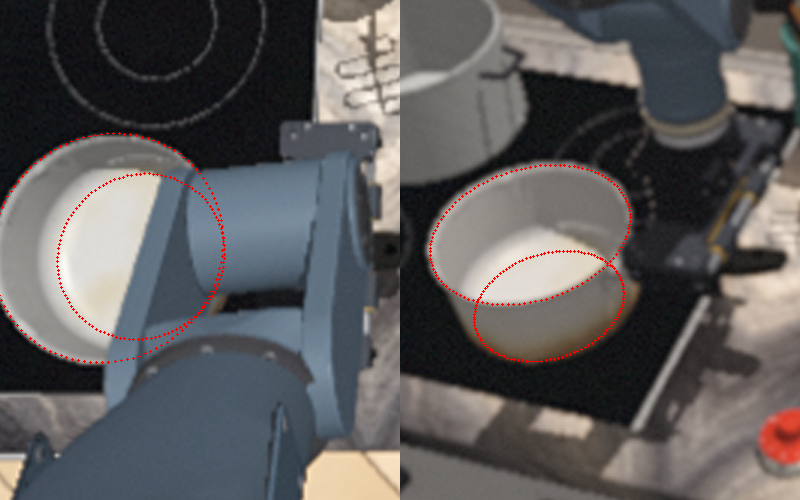

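>>> move_arm(increments=[[0, 0, 0, 0, 0, 0, 0.42], [0, 0, 0, 0, 0, 0, 0.5], [0, 0, 0, 0, 0, 0, 0.8], [0, 0, 0, 0, 0, 0, 0.8], [0, 0, -0.1, 0, 0, 0, 0.8], [0, 0, -0.25, 0, 0, 0, 0.8], [0, 0, -0.4, 0, 0, 0, 0.8]])

```text
time_s: 8.22
position: [0.4732, 0.1693, 0.2168]
tcp_rot: [[-0.0, 1.0, -0.006], [1.0, 0.0, -0.001], [-0.001, -0.006, -1.0]]
force: [0.7, -0.4, -0.4]
opening: 0.762
grasp_force: 0.0
```

```bash
python3 - <<'E'
from plan import *
y=np.radians(151.5);d=np.array([np.cos(y),np.sin(y),0]);n=.5*d+np.cos(np.pi/6)*np.array([0,0,1])
x=np.cos(np.pi/6)*d-np.array([0,0,.5]);R=np.c_[x,np.cross(-n,x),-n]
print(R,np.linalg.det(R))
o=np.array([.5721,-.1218,.0625])
rows([(o+.2*n,R),(o+.1*n,R),(o+.038*n,R)])
E
```

```text
[[-0.7611  0.4772  0.4394]
 [ 0.4132  0.8788 -0.2386]
 [-0.5     0.     -0.866 ]] 1.0000000000000002
t 8.2167 p [0.4732 0.1693 0.2168] f [ 0.6531 -0.3747 -0.4049] open 0.7615636635943039 0.0 j [  6.9311  22.3149 100.2337  -0.0145  57.812    6.9163]
[np.float64(-0.8113), np.float64(0.0359), np.float64(-0.0625), np.float64(-0.0912), np.float64(-0.151), np.float64(-0.3329)]
[np.float64(-0.8906), np.float64(0.1842), np.float64(0.2253), np.float64(-0.0912), np.float64(-0.151), np.float64(-0.3329)]
[np.float64(-0.9398), np.float64(0.2761), np.float64(0.4038), np.float64(-0.0912), np.float64(-0.151), np.float64(-0.3329)]
```

>>> move_arm(increments=[[-0.81, 0.036, -0.062, -0.0912, -0.151, -0.333, 0.8], [-0.81, 0.036, -0.062, -0.0912, -0.151, -0.333, 0.8], [-0.81, 0.036, -0.062, -0.0912, -0.151, -0.333, 0.8], [-0.81, 0.036, -0.062, -0.0912, -0.151, -0.333, 0.8], [-0.81, 0.036, -0.062, -0.0912, -0.151, -0.333, 0.8], [-0.81, 0.036, -0.062, -0.0912, -0.151, -0.333, 0.8], [-0.81, 0.036, -0.062, -0.0912, -0.151, -0.333, 0.8], [-0.81, 0.036, -0.062, -0.0912, -0.151, -0.333, 0.8], [-0.81, 0.036, -0.062, -0.0912, -0.151, -0.333, 0.8], [-0.81, 0.036, -0.062, -0.0912, -0.151, -0.333, 0.8]])

```text
time_s: 9.05
position: [0.4833, -0.073, 0.2344]
tcp_rot: [[-0.761, 0.474, 0.442], [0.41, 0.881, -0.237], [-0.502, 0.001, -0.865]]
force: [-0.1, 0.6, -0.8]
opening: 0.796
grasp_force: 0.0
```

```bash
python3 ck.py k2.png
```

```text
[0.4805 0.3685] -138.57762145996094
[0.485  0.3628] -63.48001480102539
[0.4802 0.3696] -77.07646179199219
[ 0.4835 -0.073   0.2343] [-0.3061 -0.2794 -1.0515] [ 0.1299  0.3159 -0.0073] 9.15
```

View pics/k2.png

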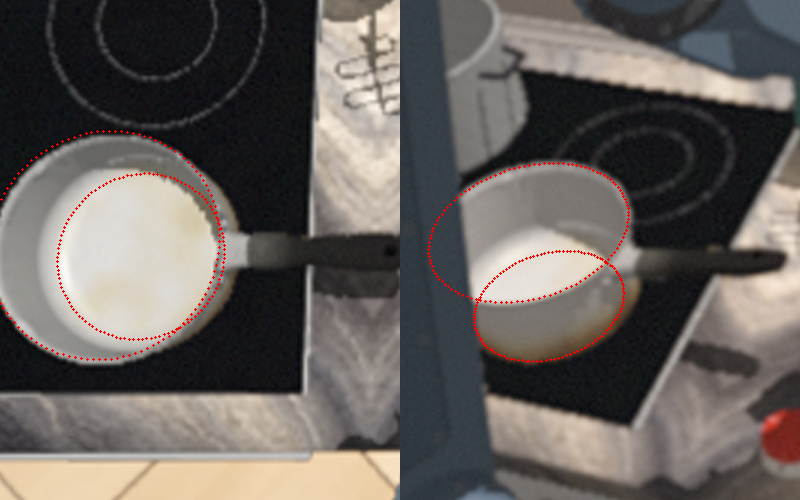

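```bash
cat > pf.py <<'E'
from plan import *
from scipy.optimize import least_squares
def sil(c,x0,angs,lo=-.012,hi=.012,r0=.095,z=.105,rising=False):
    g=cv2.GaussianBlur(cv2.cvtColor(c['image'],cv2.COLOR_BGR2GRAY).astype(np.float32),(0,0),.7)
    rs=np.linspace(r0+lo,r0+hi,61);out=[]
    for t in np.radians(angs):
        P=np.c_[x0[0]+rs*np.cos(t),x0[1]+rs*np.sin(t),0*rs+z];q=proj(c,P).astype(np.float32)
        v=cv2.remap(g,q[:,0].reshape(-1,1),q[:,1].reshape(-1,1),1).ravel()
        d=np.gradient(v);k=np.argmin(d)
        if d[k]<-2 and 2<k<58: out.append(P[k,:2])
    return np.array(out)
def cfit(pts,x0,r=.095):
    R=least_squares(lambda x:np.hypot(*(pts-x).T)-r,x0,loss='soft_l1',f_scale=.001);return R.x,np.std(R.fun),len(pts)
def handle(c,ctr):
    g=cv2.cvtColor(c['image'],cv2.COLOR_BGR2GRAY).astype(np.float32);res=[]
    g=cv2.GaussianBlur(g,(0,0),.7)
    for r in np.arange(.15,.255,.008):
        z=.006+.107+(r-.2)*np.tan(np.radians(15))+.008
        xs=np.linspace(-.035,.035,141);q=proj(c,np.c_[ctr[0]+xs,0*xs+ctr[1]-r,0*xs+z]).astype(np.float32)
        v=cv2.remap(g,q[:,0].reshape(-1,1),q[:,1].reshape(-1,1),1).ravel();res.append((r,np.round(v[::7]).astype(int)))
    return res
E
python3 - <<'E'
from pf import *
b=cap('top')
x=np.array([.478,.3685])
for k in range(3):
    p=sil(b,x,range(20,200,4));x,s,n=cfit(p,x);print(x,s*1e3,n)
xz=np.array([.4752,.3695]);
for r,v in handle(b,x):print(round(r,3),v)
E
```

```text
[0.4776 0.3665] 0.699915999601764 45
[0.4774 0.3665] 0.7571147456332084 45
[0.4774 0.3662] 0.7320143329659194 45
0.15 [19 20 19 19 19 23 34 42 47 49 50 51 49 40 26 21 20 20 20 20 19]
0.158 [19 20 19 20 20 21 27 34 39 40 40 40 38 30 21 20 20 20 19 19 21]
0.166 [68 70 73 73 68 60 46 35 36 38 38 40 53 67 66 65 69 70 70 71 74]
0.174 [ 81  66  63  65  69  69  49  34  34  36  38  37  48  92 120 122 120 118
 117 115 116]
0.182 [ 51  47  46  44  43  41  36  35  35  36  36  37  42  68  92  99 105 115
 124 131 134]
0.19 [ 50  46  45  45  48  43  34  33  35  36  38  37  41  68 104 117 123 135
 145 154 168]
0.198 [ 43  41  43  44  45  40  32  35  36  38  38  37  41  76 122 138 141 151
 163 179 192]
0.206 [ 45  48  53  54  49  38  32  34  36  37  37  36  40  79 137 161 175 185
 188 184 182]
0.214 [ 54  53  52  51  47  36  32  35  36  36  38  36  38  73 141 178 189 190
 186 187 190]
0.222 [ 50  48  49  53  49  36  34  36  35  34  36  36  38  73 144 183 184 182
 186 188 193]
0.23 [ 52  48  47  50  47  36  34  36  34  33  35  36  38  74 145 181 184 183
 186 189 193]
0.238 [ 52  53  55  54  47  35  33  33  23  14  19  30  40  82 149 178 188 188
 185 188 193]
0.246 [ 73  61  63  71  80  63  38  36  36  34  35  37  46  90 141 159 168 181
 189 190 184]
0.254 [ 96  93  98 103 104  79  43  36  38  38  38  38  49  91 127 133 137 149
 164 181 187]
```

```bash
python3 - <<'E'
from pf import *
b=cap('top');a=cap('scene')
for c,f in((a,'s0.png'),(b,'t0.png')):
    c2=dict(c);c2['image']=cv2.imread('pics/'+f);B=br(c2)
    r=fit(lambda x:-sum(samp(B,proj(c2,circ([x[0],x[1],.006],r))) for r in(.075,.0405)),[.4752,.3695],[.004,.004]);print('zone',f,r.x)
for c,an in((a,range(-60,60,4)),(a,range(-30,90,4)),(b,range(20,200,4)),(b,range(40,260,4))):
    x=np.array([.478,.367])
    for k in range(4): x,s,n=cfit(sil(c,x,an),x)
    print(x,s*1e3,n)
# base edge, near side in top cam (right/front) 
for c,an in((b,list(range(-80,-70,3))+list(range(-60,20,4))+list(range(-130,-105,4))),(a,range(-180,-105,4))):
    x=np.array([.478,.367])
    for k in range(4): x,s,n=cfit(sil(c,x,an,r0=.0825,z=.007,lo=-.01,hi=.012),x,.0825)
    print('base',x,s*1e3,n)
E
```

```text
zone s0.png [0.4778 0.3719]
zone t0.png [0.4744 0.3687]
[0.4838 0.3676] 1.6282238903814943 30
[0.4839 0.3699] 2.2929833702598414 29
[0.4774 0.3662] 0.6823822978680081 45
[0.4772 0.3666] 1.4990063967636011 55
base [0.4808 0.3616] 3.433444688076637 26
base [0.4815 0.3693] 0.9718790874564884 8
```

```bash
python3 - <<'E'
from plan import *
p=np.array([.4755,.1665,.2]);
rows([(p,Rd(89.3)),(p*[1,1,0]+[0,0,.1045],Rd(89.3))])
rows([(p+[-.0015,.0028,0],Rd(90.5))],p,Rd(89.3))
E
```

```text
t 9.3 p [ 0.4865 -0.0735  0.2358] f [ 0.1829 -0.1752  0.6412] open 0.7981972832556137 0.0 j [-18.7326  13.5768 120.8559 -17.1507  16.3169 -64.8684]
[np.float64(0.4197), np.float64(0.6846), np.float64(-0.1038), np.float64(0.0922), np.float64(0.1506), np.float64(0.3364)]
[np.float64(0.5802), np.float64(0.6834), np.float64(0.1711), np.float64(0.0922), np.float64(0.1506), np.float64(0.3364)]
t 9.3 p [ 0.4865 -0.0735  0.2358] f [ 0.1829 -0.1752  0.6412] open 0.7981972832556137 0.0 j [-18.7326  13.5768 120.8559 -17.1507  16.3169 -64.8684]
[np.float64(0.0093), np.float64(-0.0051), np.float64(0.0), np.float64(0.0), np.float64(0.0), np.float64(-0.0067)]
```

>>> move_arm(increments=[[0.42, 0.685, -0.104, 0.0922, 0.1506, 0.3364, 0.8], [0.42, 0.685, -0.104, 0.0922, 0.1506, 0.3364, 0.8], [0.42, 0.685, -0.104, 0.0922, 0.1506, 0.3364, 0.8], [0.42, 0.685, -0.104, 0.0922, 0.1506, 0.3364, 0.8], [0.42, 0.685, -0.104, 0.0922, 0.1506, 0.3364, 0.8], [0.42, 0.685, -0.104, 0.0922, 0.1506, 0.3364, 0.8], [0.42, 0.685, -0.104, 0.0922, 0.1506, 0.3364, 0.8], [0.42, 0.685, -0.104, 0.0922, 0.1506, 0.3364, 0.8], [0.42, 0.685, -0.104, 0.0922, 0.1506, 0.3364, 0.8], [0.42, 0.685, -0.104, 0.0922, 0.1506, 0.3364, 0.8]])

```text
time_s: 10.13
position: [0.4757, 0.1686, 0.2]
tcp_rot: [[-0.042, 0.999, 0.015], [0.999, 0.042, -0.022], [-0.022, 0.014, -1.0]]
force: [-0.6, -1.1, -0.1]
opening: 0.797
grasp_force: 0.0
```

>>> move_arm(increments=[[0, 0, 0, 0, 0, 0, 0.8], [0, 0, 0, 0, 0, 0, 0.8], [0, 0, 0, 0, 0, 0, 0.8]])

```text
time_s: 10.38
position: [0.4746, 0.1667, 0.1996]
tcp_rot: [[-0.046, 0.999, 0.016], [0.999, 0.047, -0.025], [-0.026, 0.014, -1.0]]
force: [0.3, -0.5, -0.2]
opening: 0.803
grasp_force: 0.0
```

```bash
python3 - <<'E'
from plan import *
p=np.array([.4755,.1665,.2]);
rows([(p*[1,1,0]+[0,0,.1042],Rd(89.3))])
E
```

```text
t 10.3833 p [0.4746 0.1667 0.1996] f [ 0.2695 -0.4785 -0.1868] open 0.8034206886847531 0.0 j [  7.5343  23.5398 101.7201  -1.9181  54.0573   5.9817]
[np.float64(0.0075), np.float64(-0.0017), np.float64(0.3181), np.float64(0.0048), np.float64(0.0081), np.float64(0.0187)]
```

>>> move_arm(increments=[[0.006, -0.001, 0.1, 0.0048, 0.0081, 0.0187, 0.8], [0.006, -0.001, 0.2, 0.0048, 0.0081, 0.0187, 0.8], [0.006, -0.001, 0.3, 0.0048, 0.0081, 0.0187, 0.8], [0.006, -0.001, 0.318, 0.0048, 0.0081, 0.0187, 0.7], [0.006, -0.001, 0.318, 0.0048, 0.0081, 0.0187, 0.6], [0.006, -0.001, 0.318, 0.0048, 0.0081, 0.0187, 0.5], [0.006, -0.001, 0.318, 0.0048, 0.0081, 0.0187, 0.4], [0.006, -0.001, 0.318, 0.0048, 0.0081, 0.0187, 0.2], [0.006, -0.001, 0.318, 0.0048, 0.0081, 0.0187, 0], [0.006, -0.001, 0.318, 0.0048, 0.0081, 0.0187, 0]])

```text
time_s: 11.22
position: [0.4765, 0.1662, 0.1055]
tcp_rot: [[0.014, 1.0, 0.002], [1.0, -0.014, 0.001], [0.001, 0.002, -1.0]]
force: [-0.3, -0.9, 3.0]
opening: 0.372
grasp_force: 30.0
```

>>> move_arm(increments=[[0, 0, 0, 0, 0, 0, 0], [0, 0, 0, 0, 0, 0, 0], [0, 0, 0, 0, 0, 0, 0]])

```text
time_s: 11.47
position: [0.4765, 0.1659, 0.1049]
tcp_rot: [[0.014, 1.0, 0.002], [1.0, -0.014, 0.001], [0.001, 0.002, -1.0]]
force: [-0.3, -2.0, 4.9]
opening: 0.373
grasp_force: 30.0
```

>>> move_arm(increments=[[0, 0, -0.002, 0, 0, 0, 0], [0.003, -0.002, -0.002, 0, 0, -0.002, 0], [0.006, -0.004, -0.002, 0, 0, -0.004, 0], [0.01, -0.006, -0.002, 0, 0, -0.007, 0], [0.01, -0.006, -0.002, 0, 0, -0.007, 0], [0.01, -0.006, -0.002, 0, 0, -0.007, 0]])

```text
time_s: 11.97
position: [0.4755, 0.1693, 0.1052]
tcp_rot: [[-0.007, 1.0, 0.003], [1.0, 0.007, 0.001], [0.001, 0.003, -1.0]]
force: [3.9, -3.4, 4.3]
opening: 0.376
grasp_force: 30.1
```

```bash
python3 - <<'E'
from pf import *
b=cap('top');x=np.array([.478,.3665])
for k in range(4): x,s,n=cfit(sil(b,x,range(30,200,4)),x)
print(x,s*1e3,n);s=bot.read_state();print(s['position'],s['force'],s['moment'])
E
```

```text
[0.4741 0.3694] 2.456942677978602 41
[0.4754 0.1693 0.1052] [ 3.5919 -2.7322  3.1747] [-0.4756 -0.6016 -0.4394]
```

>>> move_arm(increments=[[0, 0, 0, 0, 0, 0, 0.42], [0, 0, 0, 0, 0, 0, 0.5], [0, 0, 0, 0, 0, 0, 0.8], [0, 0, 0, 0, 0, 0, 0.8], [0, 0, -0.1, 0, 0, 0, 0.8], [0, 0, -0.25, 0, 0, 0, 0.8], [0, 0, -0.4, 0, 0, 0, 0.8]])

```text
time_s: 12.6
position: [0.4719, 0.169, 0.2178]
tcp_rot: [[-0.008, 1.0, -0.007], [1.0, 0.008, 0.0], [0.0, -0.007, -1.0]]
force: [0.7, -1.0, 0.2]
opening: 0.763
grasp_force: 0.0
```

>>> move_arm(increments=[[-0.8, 0.036, -0.062, -0.0912, -0.151, -0.333, 0.8], [-0.8, 0.036, -0.062, -0.0912, -0.151, -0.333, 0.8], [-0.8, 0.036, -0.062, -0.0912, -0.151, -0.333, 0.8], [-0.8, 0.036, -0.062, -0.0912, -0.151, -0.333, 0.8], [-0.8, 0.036, -0.062, -0.0912, -0.151, -0.333, 0.8], [-0.8, 0.036, -0.062, -0.0912, -0.151, -0.333, 0.8], [-0.8, 0.036, -0.062, -0.0912, -0.151, -0.333, 0.8], [-0.8, 0.036, -0.062, -0.0912, -0.151, -0.333, 0.8], [-0.8, 0.036, -0.062, -0.0912, -0.151, -0.333, 0.8], [-0.8, 0.036, -0.062, -0.0912, -0.151, -0.333, 0.8]])

```text
time_s: 13.43
position: [0.4841, -0.0702, 0.2352]
tcp_rot: [[-0.765, 0.467, 0.444], [0.405, 0.884, -0.233], [-0.501, 0.002, -0.865]]
force: [-0.9, 0.2, 0.1]
opening: 0.801
grasp_force: 0.0
```

>>> move_arm(increments=[[0, 0, 0, 0, 0, 0, 0.8], [0, 0, 0, 0, 0, 0, 0.8], [0, 0, 0, 0, 0, 0, 0.8]])

```text
time_s: 13.68
position: [0.4872, -0.0708, 0.2367]
tcp_rot: [[-0.761, 0.471, 0.446], [0.409, 0.882, -0.234], [-0.504, 0.005, -0.864]]
force: [0.2, 0.1, 0.1]
opening: 0.801
grasp_force: 0.0
```

```bash
cat > lid.py <<'E'
from pf import *
y=np.radians(151.5);d=np.array([np.cos(y),np.sin(y),0]);n=.5*d+np.cos(np.pi/6)*np.array([0,0,1])
x=np.cos(np.pi/6)*d-np.array([0,0,.5]);LR=np.c_[x,np.cross(-n,x),-n]
o=np.array([.5721,-.1218,.0625])
E
python3 - <<'E'
from lid import *
b=cap('top');a=cap('scene');x=np.array([.475,.3695])
for k in range(4): x,s,nn=cfit(sil(b,x,range(20,200,4)),x)
print(x,s*1e3,nn)
h=handle(b,x)
for r,v in h[3::4]:print(round(r,3),v)
rows([(o+.1*n,LR),(o+.038*n,LR)])
im=[]
for c in(b,a):
    u=proj(c,[[.54,-.11,.12]])[0].astype(int);im.append(cv2.resize(c['image'][u[1]-65:u[1]+65,u[0]-65:u[0]+65],None,fx=3,fy=3,interpolation=2))
cv2.imwrite('pics/l1.png',np.hstack(im))
E
```

```text
[0.4744 0.3694] 0.6766662433762339 45
0.174 [137 127 122 119 117 110  77  39  34  35  36  37  49  98 138 147 147 147
 144 141 138]
0.206 [ 47  44  45  48  49  43  33  34  35  37  37  37  36  49  95 138 152 162
 173 182 187]
0.238 [ 58  54  52  53  51  43  34  35  31  18  15  25  35  53 112 166 184 191
 187 184 190]
t 13.7833 p [ 0.4876 -0.0709  0.2369] f [ 0.6293 -0.8625 -0.5923] open 0.7978663035423885 0.0 j [-18.5029  13.4649 120.7326 -16.3417  16.4556 -65.8636]
[np.float64(0.0079), np.float64(-0.0174), np.float64(0.3343), np.float64(0.0025), np.float64(0.0016), np.float64(0.0012)]
[np.float64(0.0089), np.float64(-0.019), np.float64(0.5409), np.float64(0.0025), np.float64(0.0016), np.float64(0.0012)]
```

View pics/l1.png

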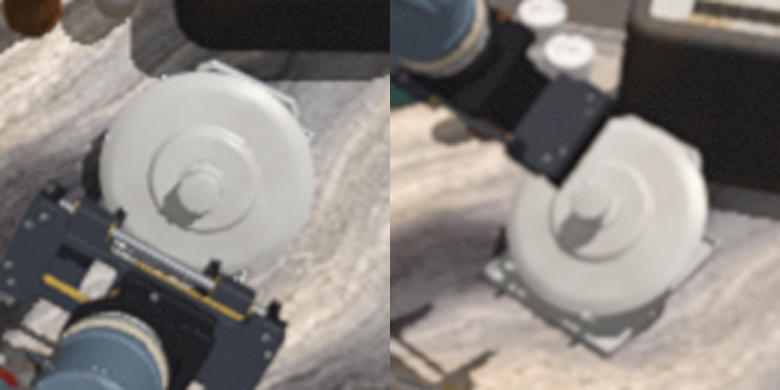

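>>> move_arm(increments=[[0.008, -0.018, 0.07, 0.0025, 0.0016, 0.0012, 1], [0.008, -0.018, 0.14, 0.0025, 0.0016, 0.0012, 1], [0.008, -0.018, 0.21, 0.0025, 0.0016, 0.0012, 1], [0.008, -0.018, 0.28, 0.0025, 0.0016, 0.0012, 1], [0.008, -0.018, 0.33, 0.0025, 0.0016, 0.0012, 1], [0.008, -0.018, 0.38, 0.0025, 0.0016, 0.0012, 1], [0.008, -0.018, 0.42, 0.0025, 0.0016, 0.0012, 1], [0.008, -0.018, 0.45, 0.0025, 0.0016, 0.0012, 1], [0.008, -0.018, 0.45, 0.0025, 0.0016, 0.0012, 1], [0.008, -0.018, 0.45, 0.0025, 0.0016, 0.0012, 1]])

```text
time_s: 14.62
position: [0.5458, -0.1066, 0.1223]
tcp_rot: [[-0.766, 0.474, 0.433], [0.411, 0.881, -0.237], [-0.494, -0.003, -0.87]]
force: [0.1, -0.4, 1.8]
opening: 0.999
grasp_force: 0.0
```

```bash
python3 - <<'E'
from lid import *
b=cap('top');a=cap('scene')
s=bot.read_state();p=np.array(s['position']);R=np.array(s['tcp_rot'])
print('lateral err in tool axes', LR.T@(p-(o+.038*n)), Ro.from_matrix(R.T@LR).as_rotvec(degrees=True))
rows([(o+.038*n,LR)])
im=[]
for c in(b,a):
    u=proj(c,[[.55,-.11,.12]])[0].astype(int);im.append(cv2.resize(c['image'][u[1]-50:u[1]+50,u[0]-50:u[0]+50],None,fx=4,fy=4,interpolation=2))
cv2.imwrite('pics/l2.png',np.hstack(im))
E
```

```text
lateral err in tool axes [-0.0033  0.0008 -0.03  ] [-0.0457 -0.3857  0.2453]
t 14.7167 p [ 0.5451 -0.1062  0.123 ] f [ 0.2792  0.5956 -1.1294] open 1.002407363098314 0.0 j [-20.3757  31.5229 118.5451 -81.9901   4.0906  -1.2003]
[np.float64(0.0104), np.float64(-0.0025), np.float64(0.1001), np.float64(-0.0003), np.float64(-0.0021), np.float64(0.0014)]
```

View pics/l2.png

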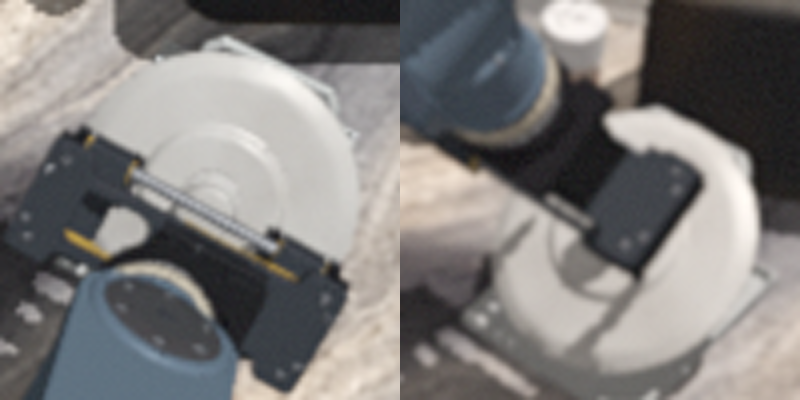

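```bash
cat >> lid.py <<'E'
def TR(deg): # tool tilted deg from down, pointing toward -d
    t=np.radians(deg);zz=-np.sin(t)*d-np.cos(t)*np.array([0,0,1]);xx=np.cos(t)*d-np.sin(t)*np.array([0,0,1]);return np.c_[xx,np.cross(zz,xx),zz]
def G(h,deg): R=TR(deg);return (o+h*n+.008*R[:,2],R)
E
python3 - <<'E'
from lid import *
rows([G(.11,12),G(.048,12)])
E
```

```text
t 14.7167 p [ 0.5451 -0.1062  0.123 ] f [ 0.2792  0.5956 -1.1294] open 1.002407363098314 0.0 j [-20.3757  31.5229 118.5451 -81.9901   4.0906  -1.2003]
[np.float64(0.0201), np.float64(-0.0027), np.float64(-0.1145), np.float64(-0.0005), np.float64(0.0979), np.float64(0.0013)]
[np.float64(0.0187), np.float64(-0.0025), np.float64(0.0921), np.float64(-0.0005), np.float64(0.0979), np.float64(0.0013)]
```

>>> move_arm(increments=[[0.005, 0, -0.06, 0, 0, 0, 1], [0.01, 0, -0.115, 0, 0, 0, 1], [0.02, -0.0027, -0.115, 0, 0.03, 0, 1], [0.02, -0.0027, -0.115, 0, 0.06, 0, 1], [0.02, -0.0027, -0.115, 0, 0.098, 0.001, 1], [0.02, -0.0027, -0.115, 0, 0.098, 0.001, 1], [0.02, -0.0027, -0.115, 0, 0.098, 0.001, 1], [0.02, -0.0027, -0.115, 0, 0.098, 0.001, 1], [0.02, -0.0027, -0.115, 0, 0.098, 0.001, 1]])

```text
time_s: 15.47
position: [0.5287, -0.098, 0.1524]
tcp_rot: [[-0.858, 0.478, 0.188], [0.468, 0.878, -0.101], [-0.214, 0.002, -0.977]]
force: [0.5, -0.3, 0.7]
opening: 0.995
grasp_force: 0.0
```

```bash
python3 - <<'E'
from lid import *
b=cap('top');a=cap('scene')
rows([G(.11,12),G(.048,12)])
E
```

```text
t 15.5667 p [ 0.5251 -0.0969  0.1504] f [-0.0598  0.0959 -0.0564] open 1.0038066327265889 0.0 j [-21.5857  27.1896 108.1662  -2.8663  32.6717 -80.7028]
[np.float64(0.001), np.float64(0.0019), np.float64(0.0015), np.float64(-0.0006), np.float64(0.0006), np.float64(-0.0007)]
[np.float64(-0.0625), np.float64(0.0024), np.float64(0.1982), np.float64(-0.0006), np.float64(0.0006), np.float64(-0.0007)]
```

>>> move_arm(increments=[[-0.01, 0.002, 0.04, 0, 0, 0, 1], [-0.025, 0.002, 0.08, 0, 0, 0, 1], [-0.037, 0.002, 0.12, 0, 0, 0, 1], [-0.05, 0.002, 0.16, 0, 0, 0, 1], [-0.058, 0.002, 0.185, 0, 0, 0, 1], [-0.0625, 0.0024, 0.198, 0, 0, 0, 1], [-0.0625, 0.0024, 0.198, 0, 0, 0, 1], [-0.0625, 0.0024, 0.198, 0, 0, 0, 1]])

```text
time_s: 16.23
position: [0.5497, -0.1093, 0.0963]
tcp_rot: [[-0.86, 0.478, 0.178], [0.468, 0.878, -0.099], [-0.204, -0.002, -0.979]]
force: [-5.9, 2.7, 12.0]
opening: 1.0
grasp_force: 6.0
```

```bash
python3 - <<'E'
from lid import *
s=bot.read_state();p=np.array(s['position']);g,R=G(.048,12);print(R.T@(p-g))
rows([G(.048,12)])
E
```

```text
[ 0.0032  0.0003 -0.0007]
t 16.2333 p [ 0.5497 -0.1093  0.0963] f [-5.9135  2.6627 12.0054] open 1.0002137025278233 5.955415278513101 j [-21.8989  34.304  106.3823  -3.1079  27.6749 -80.7216]
[np.float64(-0.0107), np.float64(-0.0009), np.float64(0.0024), np.float64(-0.0006), np.float64(-0.0013), np.float64(-0.0003)]
```

>>> move_arm(increments=[[0.002, 0, -0.007, 0, 0, 0, 1], [0.004, 0, -0.013, 0, 0, 0, 1], [0.004, 0, -0.013, 0, 0, 0, 0.9], [0.004, 0, -0.013, 0, 0, 0, 0.9]])

```text
time_s: 16.57
position: [0.5507, -0.1094, 0.0991]
tcp_rot: [[-0.859, 0.479, 0.182], [0.469, 0.878, -0.099], [-0.207, 0.0, -0.978]]
force: [0.0, 0.8, -0.6]
opening: 0.933
grasp_force: 0.0
```

>>> move_arm(increments=[[0, 0, 0, 0, 0, 0, 0.75], [0, 0, 0, 0, 0, 0, 0.65], [0, 0, 0, 0, 0, 0, 0.55], [0, 0, 0, 0, 0, 0, 0.48]])

```text
time_s: 16.9
position: [0.5508, -0.1092, 0.099]
tcp_rot: [[-0.859, 0.48, 0.182], [0.469, 0.877, -0.099], [-0.207, 0.001, -0.978]]
force: [-0.8, 3.2, 2.7]
opening: 0.686
grasp_force: 1.4
```

>>> move_arm(increments=[[0, 0, 0, 0, 0, 0, 0.44], [0, 0, 0, 0, 0, 0, 0.4], [0, 0, 0, 0, 0, 0, 0.3], [0, 0, 0, 0, 0, 0, 0], [0, 0, 0, 0, 0, 0, 0], [0, 0, 0, 0, 0, 0, 0]])

```text
time_s: 17.4
position: [0.5506, -0.1105, 0.0992]
tcp_rot: [[-0.859, 0.479, 0.181], [0.468, 0.878, -0.1], [-0.207, -0.001, -0.978]]
force: [-3.8, -4.8, 4.2]
opening: 0.423
grasp_force: 30.1
```

>>> move_arm(increments=[[0.007, 0, -0.02, 0, 0, 0, 0], [0.016, 0, -0.05, 0, 0, 0, 0], [0.03, 0, -0.09, 0, 0, 0, 0], [0.045, 0, -0.14, 0, 0, 0, 0], [0.064, 0, -0.2, 0, 0, 0, 0], [0.064, 0, -0.27, 0, 0, 0, 0], [0.064, 0, -0.35, 0, 0, 0, 0], [0.064, 0, -0.42, 0, 0, 0, 0], [0.064, 0, -0.42, 0, 0, 0, 0], [0.064, 0, -0.42, 0, 0, 0, 0]])

```text
time_s: 18.23
position: [0.5115, -0.0876, 0.2194]
tcp_rot: [[-0.858, 0.479, 0.184], [0.469, 0.878, -0.099], [-0.209, 0.001, -0.978]]
force: [0.4, 0.8, -2.1]
opening: 0.422
grasp_force: 30.1
```

```bash
python3 - <<'E'
from lid import *
b=cap('top');a=cap('scene');G2=[gm(a),gm(b)]
s=bot.read_state();R=np.array(s['tcp_rot']);p=np.array(s['position']);g=p-.008*R[:,2]
R=np.array(R)
# lid pose: grasp point at h on axis; axis pitched e deg relative to -tool z about tool y
def lp(x):
    ax=R@Ro.from_rotvec([np.radians(x[1]),np.radians(x[0]),0]).apply([0,0,-1]);return g-x[2]*ax,ax
def f(x):
    oo,ax=lp(x);return -sum(samp(m,proj(c,circ(oo+.003*ax,.095,ax))) for c,m in((a,G2[0]),(b,G2[1])))
for x0 in([18,0,.05],[-18,0,.05]):
    r=fit(f,x0,[4,3,.003]);print(r.x,r.fun,lp(r.x))
rows([])
im=[]
for c in(b,a):
    u=proj(c,[[.5,-.09,.2]])[0].astype(int)
    I=cv2.resize(c['image'],None,fx=4,fy=4,interpolation=2)
    oo,ax=lp(min((fit(f,x0,[4,3,.003]) for x0 in([18,0,.05],[-18,0,.05])),key=lambda r:r.fun).x)
    for q in proj(c,circ(oo+.003*ax,.095,ax))*4+1.5: cv2.circle(I,(int(q[0]),int(q[1])),1,(0,0,255),-1)
    im.append(I[4*u[1]-280:4*u[1]+280,4*u[0]-200:4*u[0]+200])
cv2.imwrite('pics/l3.png',np.hstack(im))
E
```

```text
[ 6.1492 15.3505  0.0572] -103.3189697265625 (array([ 0.5065, -0.1026,  0.1703]), array([0.0452, 0.2761, 0.9601]))
[-21.3457  -7.1472   0.0521] -110.49250030517578 (array([ 0.5371, -0.0948,  0.182 ]), array([-0.5363,  0.1544,  0.8298]))
t 18.3333 p [ 0.5106 -0.0876  0.2174] f [-0.1744 -0.004  -2.0206] open 0.4225537073321348 30.094879106127337 j [-21.2306  19.6494 106.3057  -2.2324  42.3398 -81.0624]
```

View pics/l3.png

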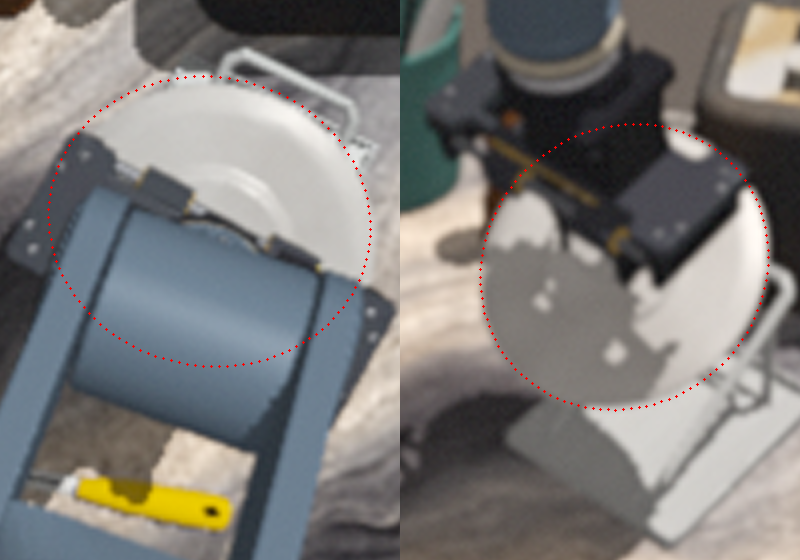

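```bash
cat >> lid.py <<'E'
pc=np.array([.4752,.3698])
def S(z,e=18): R=TR(12-30) if e==18 else TR(-e);return (np.array([*pc,z])+.008*R[:,2],R)
E
python3 - <<'E'
from lid import *
s=bot.read_state();p=np.array(s['position']);R0=np.array(s['tcp_rot'])
mid=(np.array([.50,.13,.27]),TR(-3))
rows([mid]);rows([S(.229)],*mid)
b=cap('top');a=cap('scene');G2=[gm(a),gm(b)]
g=p-.008*R0[:,2]
for e in range(-34,-6,2):
    v=[]
    for h in(.048,.05,.052):
        ax=R0@Ro.from_rotvec([0,np.radians(e),0]).apply([0,0,-1]);v+=[samp(m,proj(c,circ(g-h*ax+.003*ax,.095,ax))) for c,m in((a,G2[0]),(b,G2[1]))]
    print(e,np.round(v,1))
E
```

```text
t 18.3333 p [ 0.5106 -0.0876  0.2174] f [-0.1744 -0.004  -2.0206] open 0.4225537073321348 30.094879106127337 j [-21.2306  19.6494 106.3057  -2.2324  42.3398 -81.0624]
[np.float64(0.3349), np.float64(0.6194), np.float64(-0.2491), np.float64(0.0), np.float64(0.0823), np.float64(-0.001)]
t 18.3333 p [ 0.5106 -0.0876  0.2174] f [-0.1744 -0.004  -2.0206] open 0.4225537073321348 30.094879106127337 j [-21.2306  19.6494 106.3057  -2.2324  42.3398 -81.0624]
[np.float64(0.4532), np.float64(0.663), np.float64(0.186), np.float64(-0.0), np.float64(0.0833), np.float64(0.0)]
-34 [44.1 44.9 43.5 45.2 42.8 45.8]
-32 [44.9 44.9 43.9 45.5 43.4 45.5]
-30 [45.9 44.5 44.8 45.1 43.9 45.6]
-28 [48.1 44.7 47.2 44.9 46.3 45.2]
-26 [51.8 44.  50.7 44.6 49.9 44.8]
-24 [56.  43.8 54.3 44.2 52.9 44.4]
-22 [60.4 43.6 58.  44.1 55.9 44.4]
-20 [63.4 43.7 61.8 43.9 59.5 44.1]
-18 [64.2 43.7 63.1 43.8 61.5 44. ]
-16 [63.6 44.  62.6 44.  61.4 44. ]
-14 [63.3 43.6 61.8 43.8 60.5 44.1]
-12 [62.5 43.5 61.4 43.3 60.4 43.3]
-10 [62.5 43.3 61.9 43.3 60.9 43.3]
-8 [61.9 42.3 61.5 42.3 60.2 42.3]
```

>>> move_arm(increments=[[0.01, 0.02, -0.05, 0, 0.003, 0, 0], [0.04, 0.06, -0.12, 0, 0.01, 0, 0], [0.07, 0.13, -0.18, 0, 0.02, 0, 0], [0.11, 0.21, -0.22, 0, 0.03, 0, 0], [0.15, 0.29, -0.245, 0, 0.04, 0, 0], [0.2, 0.37, -0.25, 0, 0.05, 0, 0], [0.24, 0.45, -0.25, 0, 0.06, 0, 0], [0.285, 0.53, -0.25, 0, 0.07, 0, 0], [0.335, 0.62, -0.25, 0, 0.082, 0, 0]])

```text
time_s: 19.18
position: [0.5003, 0.1307, 0.2696]
tcp_rot: [[-0.876, 0.48, -0.046], [0.479, 0.877, 0.024], [0.052, -0.001, -0.999]]
force: [0.6, -0.0, -2.0]
opening: 0.425
grasp_force: 30.1
```

>>> move_arm(increments=[[0.06, 0.08, 0.01, 0, 0.01, 0, 0], [0.12, 0.16, 0.03, 0, 0.02, 0, 0], [0.18, 0.24, 0.05, 0, 0.03, 0, 0], [0.24, 0.33, 0.08, 0, 0.04, 0, 0], [0.3, 0.42, 0.1, 0, 0.05, 0, 0], [0.35, 0.5, 0.13, 0, 0.06, 0, 0], [0.4, 0.57, 0.15, 0, 0.07, 0, 0], [0.43, 0.63, 0.17, 0, 0.078, 0, 0], [0.45, 0.66, 0.18, 0, 0.083, 0, 0], [0.453, 0.663, 0.185, 0, 0.083, 0, 0]])

```text
time_s: 20.02
position: [0.4743, 0.3718, 0.2199]
tcp_rot: [[-0.836, 0.478, -0.27], [0.456, 0.878, 0.145], [0.307, -0.002, -0.952]]
force: [0.7, 0.2, -1.3]
opening: 0.424
grasp_force: 30.1
```

>>> move_arm(increments=[[0, 0, 0, 0, 0, 0, 0], [0, 0, 0, 0, 0, 0, 0], [0, 0, 0, 0, 0, 0, 0]])

```text
time_s: 20.27
position: [0.4749, 0.3696, 0.2225]
tcp_rot: [[-0.835, 0.481, -0.267], [0.458, 0.877, 0.146], [0.304, -0.0, -0.953]]
force: [0.4, -0.1, -0.9]
opening: 0.42
grasp_force: 30.1
```

```bash
cat > lf.py <<'E'
from lid import *
b=cap('top');a=cap('scene');G2=[gm(a),gm(b)]
s=bot.read_state();p=np.array(s['position']);R0=np.array(s['tcp_rot']);g=p-.008*R0[:,2]
print('grasp',g)
def f(x,w=(1,1)):
    ax=Ro.from_rotvec([np.radians(x[2]),np.radians(x[3]),0]).apply([0,0,1]);oo=np.array([x[0],x[1],x[4]])
    return -sum(k*samp(m,proj(c,circ(oo+.003*ax,.095,ax))) for c,m,k in((a,G2[0],w[0]),(b,G2[1],w[1])))
for w in((1,1),(1,0),(0,1)):
    r=fit(lambda x:f([*x,0,0,g[2]-.049],w),g[:2],[.005,.005]);print('level',w,r.x,r.fun)
r=fit(lambda x:f([*(g-x[2]*Ro.from_rotvec([np.radians(x[0]),np.radians(x[1]),0]).apply([0,0,1]))[:2],x[0],x[1],g[2]-x[2]],(1,.5)),[0,0,.049],[3,3,.002]);print('tilt,h',r.x,r.fun)
rows([S(.165),S(.152)])
E
python3 lf.py
```

```text
grasp [0.4771 0.3686 0.2304]
level (1, 1) [0.4776 0.3668] -113.22266387939453
level (1, 0) [0.4793 0.3672] -60.62173843383789
level (0, 1) [0.475  0.3653] -53.7093505859375
tilt,h [-8.0579  4.7772  0.0479] -94.52677154541016
t 20.3667 p [0.475  0.3698 0.2228] f [ 0.5168 -0.5218 -2.6097] open 0.42345565831397075 30.11886315583979 j [ 20.5987  33.1223  80.8328  13.6565  78.1069 -44.9219]
[np.float64(-0.0591), np.float64(0.0003), np.float64(0.2101), np.float64(0.0006), np.float64(0.0016), np.float64(-0.0012)]
[np.float64(-0.0722), np.float64(0.0002), np.float64(0.2514), np.float64(0.0006), np.float64(0.0016), np.float64(-0.0012)]
```

>>> move_arm(increments=[[-0.01, 0.002, 0.04, 0, 0, 0, 0], [-0.02, 0.0045, 0.08, 0, 0, 0, 0], [-0.034, 0.0045, 0.13, 0, 0, 0, 0], [-0.046, 0.0045, 0.17, 0, 0.001, 0, 0], [-0.054, 0.0045, 0.195, 0, 0.0016, -0.001, 0], [-0.057, 0.0045, 0.21, 0, 0.0016, -0.001, 0], [-0.057, 0.0045, 0.21, 0, 0.0016, -0.001, 0], [-0.057, 0.0045, 0.21, 0, 0.0016, -0.001, 0], [-0.057, 0.0045, 0.21, 0, 0.0016, -0.001, 0]])

```text
time_s: 21.12
position: [0.4732, 0.3735, 0.1576]
tcp_rot: [[-0.836, 0.477, -0.271], [0.453, 0.879, 0.149], [0.309, 0.002, -0.951]]
force: [0.0, -0.2, -1.8]
opening: 0.418
grasp_force: 30.1
```

```bash
python3 lf.py
```

```text
grasp [0.4754 0.3723 0.1654]
level (1, 1) [0.4747 0.3773] -119.63532257080078
level (1, 0) [0.4801 0.3815] -65.5528335571289
level (0, 1) [0.4724 0.3707] -57.167293548583984
tilt,h [-7.7779  6.4904  0.0483] -95.74844360351562
t 21.2167 p [0.4733 0.3735 0.1578] f [ 0.1789  0.7611 -2.0211] open 0.41997596852329744 30.110826805139368 j [ 20.8697  37.6699  83.7877  14.443   70.9445 -46.8924]
[np.float64(-0.0036), np.float64(-0.0078), np.float64(0.0002), np.float64(0.0007), np.float64(0.0001), np.float64(0.0003)]
[np.float64(-0.017), np.float64(-0.0079), np.float64(0.0414), np.float64(0.0007), np.float64(0.0001), np.float64(0.0003)]
```

>>> move_arm(increments=[[-0.005, -0.005, 0.01, 0, 0, 0, 0], [-0.011, -0.005, 0.025, 0, 0, 0, 0], [-0.017, -0.005, 0.041, 0, 0, 0, 0], [-0.017, -0.005, 0.041, 0, 0, 0, 0], [-0.017, -0.005, 0.041, 0, 0, 0, 0]])

```text
time_s: 21.63
position: [0.4725, 0.3713, 0.1432]
tcp_rot: [[-0.835, 0.477, -0.273], [0.453, 0.879, 0.148], [0.311, 0.0, -0.951]]
force: [-0.3, -0.8, -1.8]
opening: 0.42
grasp_force: 30.1
```

>>> move_arm(increments=[[-0.001, 0, 0.003, 0, 0, 0, 0], [-0.002, 0, 0.006, 0, 0, 0, 0], [-0.002, 0, 0.006, 0, 0, 0, 0], [-0.002, 0, 0.006, 0, 0, 0, 0]])

```text
time_s: 21.97
position: [0.4731, 0.3716, 0.1422]
tcp_rot: [[-0.836, 0.477, -0.271], [0.453, 0.879, 0.149], [0.31, 0.002, -0.951]]
force: [0.7, 1.2, -1.7]
opening: 0.42
grasp_force: 30.0
```

>>> move_arm(increments=[[-0.001, 0, 0.003, 0, 0, 0, 0], [-0.001, 0, 0.003, 0, 0, 0, 0], [-0.002, 0, 0.006, 0, 0, 0, 0], [-0.002, 0, 0.006, 0, 0, 0, 0], [-0.002, 0, 0.006, 0, 0, 0, 0]])

```text
time_s: 22.38
position: [0.4734, 0.3716, 0.1405]
tcp_rot: [[-0.836, 0.477, -0.271], [0.453, 0.879, 0.149], [0.309, 0.002, -0.951]]
force: [1.3, 0.4, 4.8]
opening: 0.423
grasp_force: 30.2
```

>>> move_arm(increments=[[0.0005, 0, -0.002, 0, 0, 0, 0], [0.0005, 0, -0.002, 0, 0, 0, 0.44], [0.0005, 0, -0.002, 0, 0, 0, 0.5], [0.0005, 0, -0.002, 0, 0, 0, 0.6], [0.0005, 0, -0.002, 0, 0, 0, 0.7], [0.0005, 0, -0.002, 0, 0, 0, 0.7]])

```text
time_s: 22.88
position: [0.4727, 0.3713, 0.1402]
tcp_rot: [[-0.836, 0.477, -0.272], [0.453, 0.879, 0.148], [0.31, 0.001, -0.951]]
force: [-0.6, -0.9, 0.1]
opening: 0.635
grasp_force: 0.1
```

>>> move_arm(increments=[[0.01, 0, -0.03, 0, 0, 0, 0.7], [0.03, 0, -0.09, 0, 0, 0, 0.7], [0.06, 0, -0.18, 0, 0, 0, 0.7], [0.1, 0, -0.3, 0, 0, 0, 0.7], [0.14, 0, -0.42, 0, 0, 0, 0.7], [0.14, 0, -0.42, 0, 0, 0, 0.7]])

```text
time_s: 23.38
position: [0.4756, 0.3737, 0.2819]
tcp_rot: [[-0.84, 0.477, -0.258], [0.451, 0.879, 0.155], [0.301, 0.014, -0.954]]
force: [0.7, 0.5, 1.4]
opening: 0.7
grasp_force: 0.0
```

```bash
python3 - <<'E'
from lid import *
rows([(np.array([.40,-.12,.27]),TR(0))])
E
```

```text
t 23.3833 p [0.4756 0.3737 0.2819] f [0.7204 0.4951 1.4065] open 0.7000113191460172 0.0 j [ 20.7765  29.5947  77.263   13.7516  84.3809 -43.5757]
[np.float64(-0.5424), np.float64(-1.567), np.float64(-0.152), np.float64(0.0043), np.float64(-0.0973), np.float64(0.0008)]
```

Clear off to the right and measure the lid and the pan unobstructed.

>>> move_arm(increments=[[-0.28, -0.9, -0.08, 0, -0.09, 0, 0.7], [-0.28, -0.9, -0.08, 0, -0.09, 0, 0.7], [-0.28, -0.9, -0.08, 0, -0.09, 0, 0.7], [-0.28, -0.9, -0.08, 0, -0.09, 0, 0.7], [-0.28, -0.9, -0.08, 0, -0.09, 0, 0.7], [-0.28, -0.9, -0.08, 0, -0.09, 0, 0.7], [-0.28, -0.9, -0.08, 0, -0.09, 0, 0.7], [-0.28, -0.9, -0.08, 0, -0.09, 0, 0.7], [-0.28, -0.9, -0.08, 0, -0.09, 0, 0.7]])

```text
time_s: 24.13
position: [0.42, 0.0915, 0.2704]
tcp_rot: [[-0.876, 0.481, -0.027], [0.481, 0.877, 0.017], [0.031, 0.002, -1.0]]
force: [0.3, -0.6, -0.1]
opening: 0.698
grasp_force: 0.0
```

>>> move_arm(increments=[[0, -0.7, 0, 0, 0, 0, 0.7], [0, -0.7, 0, 0, 0, 0, 0.7], [0, -0.7, 0, 0, 0, 0, 0.7], [0, -0.7, 0, 0, 0, 0, 0.7], [0, -0.7, 0, 0, 0, 0, 0.7], [0, -0.7, 0, 0, 0, 0, 0.7], [0, -0.7, 0, 0, 0, 0, 0.7]])

```text
time_s: 24.72
position: [0.3201, -0.0933, 0.27]
tcp_rot: [[-0.876, 0.482, -0.026], [0.482, 0.876, 0.016], [0.031, 0.002, -1.0]]
force: [-0.2, 0.1, -0.7]
opening: 0.699
grasp_force: 0.0
```

```bash
cat > fin.py <<'E'
from lid import *
b=cap('top','t9.png');a=cap('scene','s9.png');print(bot.read_state()['position'])
G2=[gm(a),gm(b)]
def f(x,w=(1,1)):
    ax=Ro.from_rotvec([np.radians(x[2]),np.radians(x[3]),0]).apply([0,0,1]);oo=np.array([x[0],x[1],x[4]])
    return -sum(k*(samp(m,proj(c,circ(oo+.009*ax,.095,ax)))+.6*samp(m,proj(c,circ(oo+.055*ax,.0165,ax)))) for c,m,k in((a,G2[0],w[0]),(b,G2[1],w[1])))
for w in((1,1),(1,0),(0,1)):
    r=fit(lambda x:f([*x,0,0,.099],w),[.475,.3695],[.005,.005]);print('level',w,r.x,r.fun)
r=fit(f,[.475,.3695,0,0,.099],[.004,.004,3,3,.004]);print('free',r.x,r.fun)
for nme,t in(('scene','lid_knob'),('top','lid_knob')): print(nets.find_in(nme,t)[:1])
print(proj(a,[[.475,.3695,.142]]),proj(b,[[.475,.3695,.142]]))
x=np.array([.475,.3695])
for k in range(4): x,s,nn=cfit(sil(b,x,range(20,200,4)),x)
print('outline',x,s*1e3,nn)
for r,v in handle(b,[.4748,.3694])[3::4]:print(round(r,3),v)
E
python3 fin.py
```

```text
[ 0.3206 -0.091   0.2698]
level (1, 1) [0.4754 0.3642] -182.42840576171875
level (1, 0) [0.4754 0.364 ] -80.72865295410156
level (0, 1) [0.4716 0.3703] -106.47029876708984
free [0.4745 0.3642 0.5257 1.1933 0.0991] -182.6800537109375
[{'location': [157.0, 198.0], 'conf': 0.64}]
[{'location': [127.0, 257.4], 'conf': 0.79}]
[[142.5167 194.3995]] [[122.2686 255.9906]]
outline [0.4738 0.3719] 0.8005774330972131 45
0.174 [135 126 122 118 117 109  71  36  33  35  36  37  51 103 139 146 147 145
 143 139 137]
0.206 [ 46  43  45  49  49  41  31  33  35  36  37  36  35  52  99 139 152 162
 173 181 186]
0.238 [ 54  53  51  51  49  41  33  34  30  19  15  24  34  56 118 168 184 189
 185 183 189]
```

>>> move_arm(increments=[[-0.3, -0.58, -0.15, 0, 0, 0, 0.7], [-0.3, -0.58, -0.15, 0, 0, 0, 0.7], [-0.3, -0.58, -0.15, 0, 0, 0, 0.7], [-0.3, -0.58, -0.15, 0, 0, 0, 0.7], [-0.3, -0.58, -0.15, 0, 0, 0, 0.7], [-0.3, -0.58, -0.15, 0, 0, 0, 0.7], [-0.3, -0.58, -0.15, 0, 0, 0, 0.7], [-0.3, -0.58, -0.15, 0, 0, 0, 0.7]])

```text
time_s: 25.58
position: [0.3179, -0.2862, 0.3108]
tcp_rot: [[-0.88, 0.474, -0.029], [0.474, 0.88, 0.019], [0.034, 0.003, -0.999]]
force: [0.5, 0.2, 0.2]
opening: 0.702
grasp_force: 0.0
```

```bash
python3 fin.py; python3 - <<'E'
from lid import *
a=cap('scene');b=cap('top')
G2=[gm(a,.8),gm(b,.8)]
# knob top alone, per camera at level height
for c,m,nm in((a,G2[0],'s'),(b,G2[1],'t')):
    g=cv2.cvtColor(c['image'],cv2.COLOR_BGR2GRAY);u=proj(c,[[.475,.3695,.154]])[0];x,y=u.round().astype(int)
    print(nm,u);print(g[y-12:y+13:2,x-16:x+17:2])
E
```

```text
[ 0.3176 -0.2858  0.3109]
level (1, 1) [0.4719 0.3703] -138.7621612548828
level (1, 0) [0.4775 0.3803] -34.55316162109375
level (0, 1) [0.4716 0.3703] -106.42936706542969
free [ 0.4693  0.3654 -0.6907  2.1525  0.1106] -140.93553161621094
[]
[{'location': [127.3, 256.2], 'conf': 0.97}]
[[142.5167 194.3995]] [[122.2686 255.9906]]
outline [0.4739 0.3719] 0.8412750834811739 45
0.174 [135 126 122 118 116 109  71  37  34  35  36  36  49 102 139 146 147 146
 143 140 137]
0.206 [ 45  43  45  48  48  41  32  33  35  36  37  36  36  53  99 139 152 162
 173 182 186]
0.238 [ 56  53  51  51  50  42  34  34  29  19  16  25  34  56 118 168 184 189
 185 183 189]
s [141.457  191.2091]
[[ 66  66  65  67  66  67  66  66  65  59  56  60  59  60  61  59  60]
 [ 63  67  65  66  66  65  65  69  68  59  55  57  58  60  60  60  58]
 [ 66  68  66  64  67  67  66  65  67  61  54  57  61  59  59  57  58]
 [ 67  67  66  64  66  68  66  67  68  62  52  60  59  60  58  61  59]
 [ 73  68  67  68  66  66  68  69  67  63  55  61  61  57  59  60  60]
 [ 68  68  63  66  67  67  66  66  66  64  53  58  62  61  60  57  5
[... 746 characters left out ...]
187 214 214 215 212 201 207 209 202 190 205 209 217 218 217]
 [211 195 204 215 215 206 208 207 208 212 216 214 193 222 206 219 217]
 [211 181 210 214 214 200 205 206 208 211 217 223 191 236 223 217 216]
 [210 187 212 214 213 205 204 205 207 212 217 222 201 239 229 214 217]
 [208 184 214 213 214 200 203 205 206 213 216 221 181 235 218 213 215]
 [204 181 213 214 214 200 202 205 207 210 216 211 132 224 191 215 215]
 [205 179 208 214 215 201 186 206 209 212 202 142 168 195 212 215 216]
 [203 181 204 214 214 216 202 133 160 140 113 154 194 213 214 213 217]
 [202 194 183 213 213 215 214 180 178 179 193 212 211 211 211 214 216]
 [203 204 175 200 213 212 211 212 211 209 209 208 208 208 210 212 216]]
```

>>> move_arm(increments=[[0.104, 0.966, 0, 0, 0, 0, 0.7], [0.104, 0.966, 0, 0, 0, 0, 0.7], [0.104, 0.966, 0, 0, 0, 0, 0.7], [0.104, 0.966, 0, 0, 0, 0, 0.7], [0.104, 0.966, 0, 0, 0, 0, 0.7], [0.104, 0.966, 0, 0, 0, 0, 0.7], [0.104, 0.966, 0, 0, 0, 0, 0.7], [0.104, 0.966, 0, 0, 0, 0, 0.7], [0.104, 0.966, 0, 0, 0, 0, 0.7]])

```text
time_s: 26.63
position: [0.428, -0.0164, 0.3129]
tcp_rot: [[-0.882, 0.471, -0.028], [0.471, 0.882, 0.016], [0.032, 0.001, -0.999]]
force: [-0.7, 0.4, -0.5]
opening: 0.699
grasp_force: 0.0
```

>>> move_arm(increments=[[0.546, 0.8, 0, 0, 0, 0, 0.7], [0.546, 0.8, 0, 0, 0, 0, 0.7], [0.546, 0.8, 0, 0, 0, 0, 0.7], [0.546, 0.8, 0, 0, 0, 0, 0.7], [0.546, 0.8, 0, 0, 0, 0, 0.7], [0.546, 0.8, 0, 0, 0, 0, 0.7], [0.546, 0.8, 0, 0, 0, 0, 0.7], [0.546, 0.8, 0, 0, 0, 0, 0.7]])

```text
time_s: 27.3
position: [0.3981, 0.2748, 0.3187]
tcp_rot: [[-0.881, 0.473, -0.027], [0.473, 0.881, 0.02], [0.033, 0.005, -0.999]]
force: [0.1, -2.0, -0.2]
opening: 0.702
grasp_force: 0.0
```

>>> move_arm(increments=[[0.93, 0.6, 0, 0, 0, 0, 0.7], [0.93, 0.6, 0, 0, 0, 0, 0.7], [0.93, 0.6, 0, 0, 0, 0, 0.7], [0.93, 0.6, 0, 0, 0, 0, 0.7], [0.93, 0.6, 0, 0, 0, 0, 0.7], [0.93, 0.6, 0, 0, 0, 0, 0.7], [0.93, 0.6, 0, 0, 0, 0, 0.7], [0.93, 0.6, 0, 0, 0, 0, 0.7], [0.93, 0.6, 0, 0, 0, 0, 0.7], [0.93, 0.6, 0, 0, 0, 0, 0.7]])

```text
time_s: 28.13
position: [0.2399, 0.5614, 0.327]
tcp_rot: [[-0.879, 0.476, -0.027], [0.476, 0.88, 0.015], [0.031, 0.0, -1.0]]
force: [0.7, -0.5, -0.0]
opening: 0.702
grasp_force: 0.0
```

```bash
python3 fin.py; python3 - <<'E'
from h import *
a=cap('scene')
g=cv2.cvtColor(a['image'],cv2.COLOR_BGR2GRAY);u=proj(a,[[.475,.3695,.154]])[0];x,y=u.round().astype(int)
print(u);print(g[y-14:y+15:2,x-20:x+21:2])
E
```

```text
[0.2409 0.5597 0.3271]
level (1, 1) [0.4712 0.3704] -213.20550537109375
level (1, 0) [0.4707 0.3709] -106.97716522216797
level (0, 1) [0.4715 0.3703] -106.41143798828125
free [ 0.4718  0.3715  0.5093 -0.1557  0.0978] -213.3397979736328
[{'location': [144.0, 202.8], 'conf': 0.64}]
[{'location': [126.7, 257.3], 'conf': 0.56}]
[[142.5167 194.3995]] [[122.2686 255.9906]]
outline [0.4738 0.372 ] 0.6932539080134509 45
0.174 [134 125 122 117 116 108  71  37  33  34  36  36  50 102 138 145 146 144
 142 138 135]
0.206 [ 45  44  45  49  48  41  33  33  35  35  37  36  36  52  98 138 151 161
 172 181 185]
0.238 [ 55  53  51  52  50  41  33  33  29  18  14  25  35  55 117 167 183 188
 183 181 188]
[141.45698967 191.20914542]
[[105 107 111 115 115 118 103 104  71  29  16  21  22  18  21  19  13  21
   37  29  23]
 [107 109 113 113 115 113  81  37  18  12  17  24  34  38  41  62  71  57
   48  37  36]
 [106 109 109 110  95  64  28  14  29  66 105 134 164 179 182 192 195 188
  185 181 170]
 [103 100  89  63  27  18  59 110 162 188 207 213 218 219 221 222 222 222
  220 220 217]
 [ 69  46  20  19  59
[... 258 characters left out ...]
6 212 214 216 215 208 207 209 211 212 214 199 215 219 216 213
  210 212 214]
 [185 209 213 213 214 214 214 199 207 210 212 214 206 182 212 217 217 216
  213 209 212]
 [210 212 214 215 211 213 218 197 181 194 196 185 148 166 213 213 217 215
  215 211 209]
 [213 213 213 209 205 217 218 199 129 121 123 112 103 168 208 211 216 215
  214 211 207]
 [211 210 210 198 211 218 217 159 105 109 106 109 159 213 202 212 215 213
  212 207 207]
 [209 207 207 190 214 218 216 155 106 108 113 137 193 201 207 215 215 215
  212 204 209]
 [210 209 206 182 212 217 215 197 158 171 186 188 200 210 214 215 218 223
  211 210 213]
 [212 211 208 183 199 213 212 212 209 209 210 210 211 213 213 221 230 219
  214 219 216]]
```

```bash
python3 -c "
from rig import workorder
print(workorder.hand_in())"
```

```text
the job is handed in; nothing more can be done
None
```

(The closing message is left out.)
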